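# Pack the coin tin: capsules by size, tweezers over them

## Task

Pack the open tin for the coin fair: set each of the three round coin capsules down flat in the recess of its own size (the smallest capsule in the smallest recess, the middle one in the middle-sized, the largest in the largest), without dropping any. Last of all lay the tweezers on their side lengthwise over the capsules, resting in the saddles of both dividers near the middle of the tin. Leave the two square coin holders where they lie.

Things in the scene. Friction and masses are not known exactly. Their poses are not given: they have to be found in the camera images.
- capsule_small_mid (a point): small round coin capsule: clear plastic disc, silver coin in a black ring inside, 22 mm diameter, 12 mm thick, lying flat on the table, loose (14 g, may vary by a third). The point is its centre, half-way up (6 mm above its underside); z up.
- capsule_middle_mid (a point): middle round coin capsule: clear plastic disc, silver coin in a black ring inside, 36 mm diameter, 12 mm thick, lying flat on the table, loose (30 g, may vary by a third). The point is its centre, half-way up (6 mm above its underside); z up.
- capsule_large_mid (a point): large round coin capsule: clear plastic disc, silver coin in a black ring inside, 50 mm diameter, 12 mm thick, lying flat on the table, loose (60 g, may vary by a third). The point is its centre, half-way up (6 mm above its underside); z up.
- tweezers_mid (a point): steel coin tweezers, ribbed grips, black points, one rigid piece lying on its side: 160 mm long, 10 mm high; outside width 17 mm over the middle 32 mm, tapering to 8 mm at the joined end and 5 mm at the points; 35 g, may vary by a third. The point is the middle of its length, half-way up (5 mm above its underside); x runs along it to the points, z up.
- tin: open tin coin box, fixed. Origin: centre of the underside of its lower half; x 96 mm wide, y 228 mm long, rim 24 mm high, z up. Lid laid back flat, x 54 to 150 mm. Three recesses along y. Between them, at y = -38 and +38 mm, dividers 4 mm thick, 84 mm wide in x; each has a saddle at x = 0, 34 mm wide, 36 mm high, between shoulders 42 mm high. Tweezers laid along y in both saddles have their underside at 36 mm.
- recess_small (a point): small round recess, 36 mm diameter, 4 mm deep, pale floor 20 mm above the table, in a dark insert level with the tin's rim; which third of the tin it is in changes. The point is the centre of its floor; axes parallel to the tin's. A capsule home in it stands 8 mm above the insert. Beside it fingers have free room along the tin's x, but along y a divider stands 36 mm from this point.
- recess_middle (a point): middle round recess, 50 mm diameter, 4 mm deep, pale floor 20 mm above the table, in a dark insert level with the tin's rim; which third of the tin it is in changes. The point is the centre of its floor; axes parallel to the tin's. A capsule home in it stands 8 mm above the insert. Beside it fingers have free room along the tin's x, but along y a divider stands 36 mm from this point.
- recess_large (a point): large round recess, 64 mm diameter, 4 mm deep, pale floor 20 mm above the table, in a dark insert level with the tin's rim; which third of the tin it is in changes. The point is the centre of its floor; axes parallel to the tin's. A capsule home in it stands 8 mm above the insert. Beside it fingers have free room along the tin's x, but along y a divider stands 36 mm from this point.
- holder_a_mid (a point): square coin holder, clear plastic with a black core and a round coin, 50 by 50 by 8 mm, loose, not part of the job: to be left where it lies. The point is its centre, half-way up.
- holder_b_mid (a point): square coin holder, clear plastic with a black core and a round coin, 50 by 50 by 8 mm, loose, not part of the job: to be left where it lies. The point is its centre, half-way up.
There are look-alikes about, which are no part of the job. Leave any blue or purple look-alike of the part that bears capsule_middle_mid alone. What is shaped like the part that bears capsule_large_mid but red is not meant.

How it is judged:
On the way:
1. all three capsules are home in their own recesses and let go, before the tweezers are laid over them (horizontal distance between capsule_small_mid and recess_small below 0.01 m and z of capsule_small_mid in the frame of recess_small below 0.0085 m and angle between each of capsule_small_mid, capsule_middle_mid, capsule_large_mid's own z axis and vertical below 0.12 rad and horizontal distance between capsule_middle_mid and recess_middle below 0.01 m and z of capsule_middle_mid in the frame of recess_middle below 0.0085 m and horizontal distance between capsule_large_mid and recess_large below 0.01 m and z of capsule_large_mid in the frame of recess_large below 0.0085 m and contact force between each of capsule_small, capsule_middle, capsule_large and the fingers below 0.1 N and distance between tweezers_mid and tin above 0.1 m), for 0.2 s.
At the end, for the whole second after the job is handed in: Each capsule flat (7 deg) on the floor of the recess of its own size (centres within 10 mm, at most 2.5 mm up); tweezers level in both saddles (within 14 mm across, 20 mm along, 0.3 rad of the tin's middle line); square holders within 25 mm of their start; all released and at rest (horizontal distance between capsule_small_mid and recess_small below 0.01 m and z of capsule_small_mid in the frame of recess_small below 0.0085 m and angle between each of capsule_small_mid, capsule_middle_mid, capsule_large_mid, tweezers_mid's own z axis and vertical below 0.12 rad and horizontal distance between capsule_middle_mid and recess_middle below 0.01 m and z of capsule_middle_mid in the frame of recess_middle below 0.0085 m and horizontal distance between capsule_large_mid and recess_large below 0.01 m and z of capsule_large_mid in the frame of recess_large below 0.0085 m and x of tweezers_mid in the frame of tin between -0.014 and 0.014 m and y of tweezers_mid in the frame of tin between -0.02 and 0.02 m and z of tweezers_mid in the frame of tin between 0.038 and 0.0445 m and angle between the x axis of tweezers_mid and the y axis of tin, either way round below 0.3 rad and linear speed of each of capsule_small, capsule_middle, capsule_large, tweezers below 0.02 m/s and distance of each of holder_a_mid, holder_b_mid from where it was at the start of the episode below 0.025 m); the robot touches nothing.
It fails at once if a square coin holder is pushed aside or carried off (moved more than 25 mm) (distance of any of holder_a_mid, holder_b_mid from where it was at the start of the episode above 0.025 m).
It fails at once if a capsule is dropped (falls faster than 0.6 m/s, from some 20 mm or more, out of the fingers) ((linear speed of capsule_small above 0.6 m/s and contact force between capsule_small and the fingers below 0.05 N) or (linear speed of capsule_middle above 0.6 m/s and contact force between capsule_middle and the fingers below 0.05 N) or (linear speed of capsule_large above 0.6 m/s and contact force between capsule_large and the fingers below 0.05 N)).
It also fails if it takes over 104 s, if anything falls off the work surface, if the arm or the gripper's body presses on something with over 40 N, if the wrist force passes 120 N, or if a joint passes its speed limit or range.

## Robot

A 7-joint arm with a two-finger parallel gripper is mounted at the origin on the work surface. World frame = base frame: x ahead of the robot, y to its left, z up, the work surface at z = 0. Lengths are in m, angles in rad, forces in N, time in s.
With the tool pointing down it reaches from about 0.4 to 0.85 m from the base axis. Payload 10.4 kg.
Tool frame: the origin (TCP) lies midway between the tips of the shut fingers; the grasp point (between the pads) lies 19 mm behind it; z points along the fingers, x is the direction in which the jaws open and shut, and the axes are right-handed (so a half turn about z gives the same grasp; the last joint's range is limited). The gripper opens to 85 mm and grips with 20 to 120 N. Pads are 22 mm wide; open, the fingers measure 114 mm over their backs; the gripper's body (76 mm by 85 mm) begins 54 mm behind the grasp point. The pads swing forward as they close: fully open they stand 13 mm farther back than shut.
Start: joints at [-1.258, 0.332, -0.065, 1.46, 0.022, 1.35, -0.088], TCP at [0.206, 0.59, 0.207] pointing down, gripper open.
Joint ranges: [-2.6, 2.6], [-0.5, 2.12], [-1.47, 1.34], [0.16, 2.42], [-1.27, 4.41], [0.06, 2.06], [-2.6, 2.6]. Speed limits (rad/s): [2.22, 2.22, 2.79, 2.79, 3.14, 3.14, 3.14].

## Interface

Orientations are given as a unit quaternion [x, y, z, w].
In Python, from workcell import telemetry, eyes, order gives the robot as it stands.
- The arm moves only by the tool servo_tool, never from a script. Its argument "deltas" is a list of rows, each a list of 3 entries, a list of its own where there are three numbers: the shift along the tool's x, y, z in cm, then the turn about the tool's z in rad, then the finger opening in cm, from 0 to 8.54. A call has 1 to 12 rows; each row shifts and turns the pose as measured when the row begins, along the tool's axes as they then stand; what a row does not reach is not made up. A row lasts 1/12 s, in which the tool goes at most 41.7 mm and 7.16 degrees, less where a joint would pass 70% of its speed; a pose out of reach is approached as far as the arm can. A call is refused whole if a number of a shift passes 4.17 or a number of a turn 0.125, either way. A call with a gripper value outside its range is refused whole. The fingers move at their own pace and stop on an object; "force" is the grip in N (left out, the last holds). Time passes only in rows, so rows that do not move let the fingers close. It gives the time, the measured TCP pose, the force and the opening at its end, in the units of the state.
- telemetry.get_obs(): the state, without advancing time (a new reading comes with each control period).
- eyes.camera(name): name is "side" or "top"; returns (picture, depth): 420x560x3 uint8, blue, green, red; 420x560 float32, m along the optical axis (not along the pixel's ray), 0 where there is no reading.
- eyes.calibration(name): a dict with "fx", "fy", "cx", "cy" (pixels), "distortion" ([k1, k2, p1, p2, k3] as OpenCV has them; the pictures are not rectified), "rvec" (rotation vector, rad) and "tvec" (3), from world to camera coordinates, as OpenCV has them. Camera axes: x right, y down, z forward; pixel columns grow to the right and rows downward; lengths in m; the calibration is good to about 2 mm. A picture is of the moment at which its call begins. calibration takes no time and is no camera call.
- order.hand_in(): hands the job in, once; it reports no verdict.
The state is a dict: "clock": time; "joint_pos": joint angles; "joint_velocities": joint speeds; "tau": joint torques, N m; "position": TCP position; "ee_rot": TCP orientation; "ft_force": force on the tool from outside, world axes, zero at the start; "torque": the same for the moment, N m; "grip_width": opening from 0.0 (shut) to 1.0 (fully open).
Only numpy, scipy, OpenCV 4.12 (cv2) and the standard library are available. Lean on these libraries where they do the work, as an engineer would, in place of code of your own. Each camera call takes 0.05 s, during which the arm holds its last target. There are 200 camera calls.

## Working session

There is one attempt and no reset: what is moved stays moved. The work goes in short steps, Python scripts to look and compute and a tool call to move; the robot and the scene stay as the last step left them, time stands still between calls to the robot, and variables do not carry over. Pictures are saved under pics/ and viewed, about 12 in all and at most 16, crops included, and the job is handed in when it is done.

Besides the shell and the picture viewer there is one more tool, called after "Call:" as name([rows], argument=value, ...), one row to a line, values as JSON. servo_tool: Moves the arm, as the interface text tells. Its arguments: {"type":"object","properties":{"deltas":{"type":"array"},"force":{"type":"number"}},"required":["deltas"]}

```bash
mkdir -p pics
cat > h.py <<'E'
import numpy as np, cv2
from workcell import telemetry, eyes, order
def cal(n):
    c=eyes.calibration(n); K=np.array([[c['fx'],0,c['cx']],[0,c['fy'],c['cy']],[0,0,1.]])
    return K,np.array(c['distortion'],float),cv2.Rodrigues(np.array(c['rvec'],float))[0],np.array(c['tvec'],float).ravel()
def ray(n,uv,z):
    "pixels -> world points on plane z"
    K,D,R,t=cal(n); p=cv2.undistortPoints(np.array(uv,float).reshape(-1,1,2),K,D).reshape(-1,2)
    d=np.c_[p,np.ones(len(p))]@R; o=-R.T@t
    return o+d*((z-o[2])/d[:,2])[:,None]
def proj(n,X):
    K,D,R,t=cal(n); return cv2.projectPoints(np.array(X,float).reshape(-1,1,3),cv2.Rodrigues(R)[0],t,K,D)[0].reshape(-1,2)
E
python3 - <<'E'
from h import *
print(telemetry.get_obs())
for n in ('top','side'):
    p,d=eyes.camera(n); cv2.imwrite(f'pics/{n}0.png',p); np.save(f'pics/{n}0.npy',d)
    K,D,R,t=cal(n); print(n,K[0,0],-R.T@t,R[2])
E
```

```text
{'clock': 0.0, 'joint_pos': array([-1.25759906,  0.33287398, -0.06469435,  1.46093433,  0.02156797,
        1.34987073, -0.08848002]), 'joint_velocities': array([ 3.67742544e-04,  6.45187047e-04,  9.35457979e-04,  5.02484666e-04,
       -5.76539098e-05, -3.02242339e-04,  8.20656362e-04]), 'tau': array([ 7.39481729e-04, -6.25468683e+01,  4.97004215e-02, -3.91589391e+01,
        1.62831426e-02,  1.02621212e-02, -1.71184905e-05]), 'position': array([0.2058181 , 0.5897171 , 0.20571794]), 'ee_rot': array([ 8.15320340e-01,  5.79009723e-01, -5.57737690e-04,  4.16846542e-04]), 'ft_force': array([ 0.21629965,  0.31577883, -0.20073362]), 'torque': array([-0.02710193, -0.00467752,  0.00315025]), 'grip_width': 1.000055602697725}
top 476.9583141188661 [ 0.30412253 -0.00679488  1.24133822] [ 0.15725599  0.00960018 -0.98751121]
side 478.5751899618807 [ 0.40913103 -0.91266388  0.74082083] [ 0.06566171  0.78860412 -0.61138538]
```

View pics/top0.png

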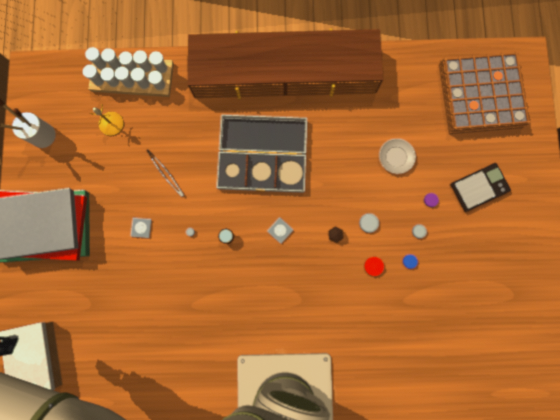

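View pics/side0.png

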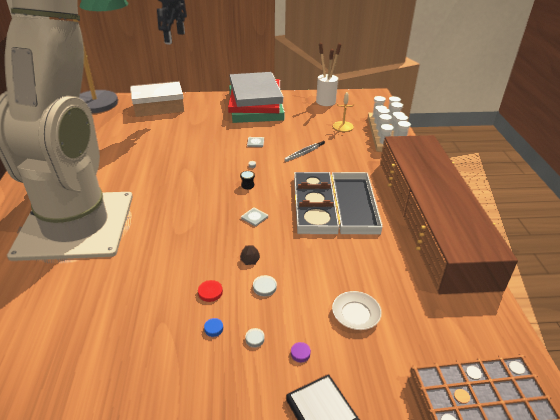

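Candidates (top view):
- Small capsule (190,232). The black loupe at (227,236) could be confused with it.
- Middle capsule (420,231). Look-alikes are purple (431,200) and blue (410,262).
- Large capsule (370,222). Look-alikes are red (374,266) and the bowl (397,156).
- Tweezers (165,172). The tin's lower half is at (262,170), and the holders are at (141,228) and (280,231).

Next I measure them and check the choice in one crop.

```bash
cat >> h.py <<'E'
def blobs(p,box,smax=110,amin=15,vmin=0):
    "low-saturation contours in box (u0,v0,u1,v1), upscaled x4"
    u0,v0,u1,v1=box; c=cv2.resize(p[v0:v1,u0:u1],None,fx=4,fy=4,interpolation=cv2.INTER_CUBIC)
    hs=cv2.cvtColor(c,cv2.COLOR_BGR2HSV); m=((hs[...,1]<smax)&(hs[...,2]>=vmin)).astype(np.uint8)
    cs=cv2.findContours(m,cv2.RETR_EXTERNAL,cv2.CHAIN_APPROX_NONE)[0]
    return [(k.reshape(-1,2)+.5)/4-.5+[u0,v0] for k in cs if cv2.contourArea(k)>amin*16]
E
python3 - <<'E'
from h import *
p=cv2.imread('pics/top0.png')
for nm,box,z in [('small',(180,222,201,242),.012),('mid',(408,219,432,243),.012),('large',(355,208,386,238),.012),('tw',(138,142,195,203),.01),('hA',(125,212,158,245),.008),('hB',(262,214,299,249),.008)]:
    for k in blobs(p,box):
        X=ray('top',k,z)[:,:2]; r=cv2.minAreaRect(X.astype(np.float32)*1000); e=cv2.minEnclosingCircle(X.astype(np.float32)*1000)
        print(nm,len(k),'rect c',np.round(r[0],1),np.round(r[1],1),round(r[2],1),'circ',np.round(e[0],1),round(e[1],1))
# recess floors: pale, warm
c=cv2.resize(p[150:192,215:310],None,fx=4,fy=4,interpolation=cv2.INTER_CUBIC); g=cv2.cvtColor(c,cv2.COLOR_BGR2GRAY)
for k in cv2.findContours((g>130).astype(np.uint8),cv2.RETR_LIST,cv2.CHAIN_APPROX_NONE)[0]:
    if cv2.contourArea(k)>1000:
        uv=(k.reshape(-1,2)+.5)/4-.5+[215,150]; X=ray('top',uv,.02)[:,:2].astype(np.float32)*1000
        r=cv2.minAreaRect(X);print('rec',np.round(r[0],1),np.round(r[1],1),round(r[2],1),np.round(X.mean(0),1))
a=cv2.resize(p[105:250,130:315],(800,627))[:590]; 
s=cv2.imread('pics/side0.png')
a=cv2.resize(p[140:250,120:320],(800,440)); b=cv2.resize(p[190:285,340:450],None,fx=3,fy=3)
o=np.zeros((440+160,800,3),np.uint8);o[:440]=a; q=cv2.resize(p[192:280,340:450],(200,160)); o[440:,:200]=q
o[440:,210:510]=cv2.resize(s[165:245,285:385],(300,240))[40:200]; o[440:,520:800]=cv2.resize(s[125:205,225:365],(280,160)); cv2.imwrite('pics/crop1.png',o)
E
```

```text
small 93 rect c [425.7 235.8] [22.4 20.4] 44.5 circ [425.8 235.6] 11.3
mid 158 rect c [ 413.7 -355.8] [35.9 35.9] 31.6 circ [ 413.8 -356.3] 18.6
large 220 rect c [ 438.5 -228.2] [50.1 49.7] 51.1 circ [ 438.7 -228.1] 25.4
tw 77 rect c [531.1 262.6] [22.5 11.1] 44.3 circ [531.8 262. ] 11.8
hA 284 rect c [440.7 365.6] [50.6 50.4] 84.2 circ [441.1 365.1] 33.6
hB 233 rect c [425.1   2.6] [50.4 50. ] 46.2 circ [425.2   2.1] 33.0
rec [584.5 124.2] [34.  34.9] 25.8 [584.6 124.2]
rec [579.3  48.1] [47.6 48.5] 43.3 [579.4  48. ]
rec [574.6 -29.6] [59.6 61.6] 88.6 [574.5 -28.5]
rec [581.8  50.9] [241.1 112.2] 88.5 [611.5  71.3]
```

View pics/crop1.png

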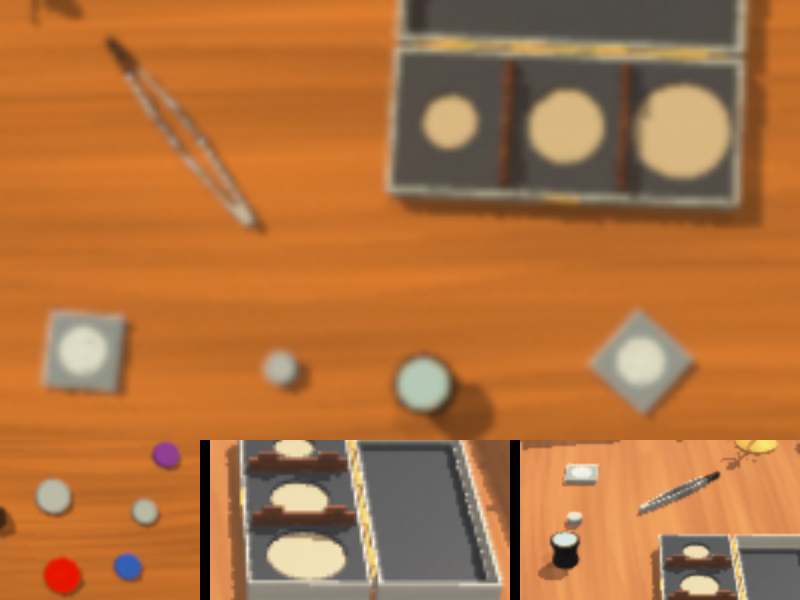

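Matches the description: the clear capsules measure 22, 36 and 50 mm, and the loupe, purple, blue and red pieces are excluded. The tin's lid lies toward world +x, so tin y is roughly world +y, with the small recess at +y and the large one at −y. Next: the tweezer ends and a move planner.

```bash
cat >> h.py <<'E'
from scipy.spatial.transform import Rotation as Ro
def plan(x,y,z,psi,vmax=3.6,amax=.115,hold=0):
    "rows (cm, rad) from the measured pose to x,y,z (mm) with tool-x heading psi (deg)"
    o=telemetry.get_obs(); P=o['position']*100; R=Ro.from_quat(o['ee_rot']).as_matrix()
    h=np.degrees(np.arctan2(R[1,0],R[0,0])); T=np.array([x,y,z])/10
    d=np.radians((h-psi+180)%360-180); n=int(max(np.ceil(np.linalg.norm(T-P)/vmax),np.ceil(abs(d)/amax),1))
    print('pos',np.round(P*10,1),'psi',round(h,2),'tilt',np.round(np.degrees(np.arccos(-R[2,2])),2),'w',round(o['grip_width']*85.4,1),'F',np.round(o['ft_force'],1),'t',round(o['clock'],1),'q7',round(o['joint_pos'][6],2),'n',n)
    step=(T-P)/n
    for i in range(n):
        s=R.T@step; print([[round(float(v),2) for v in s],round(d/n,3)],end=',')
        R=R@Ro.from_rotvec([0,0,d/n]).as_matrix()
    print()
E
python3 - <<'E'
from h import *
e=ray('top',[[183.7,196.2],[147,150]],.005)[:,:2]*1000; print('tw',np.round(e,1),np.linalg.norm(e[1]-e[0]),e.mean(0),np.degrees(np.arctan2(*(e[1]-e[0])[::-1])))
p=cv2.imread('pics/top0.png')
# tweezers mask: deviates from wood (lower red-minus-blue ratio)
c=cv2.resize(p[140:205,140:192],None,fx=4,fy=4,interpolation=cv2.INTER_CUBIC).astype(int)
m=((c[...,2]-c[...,0])<95); v,u=np.nonzero(m); 
n,l,st,_=cv2.connectedComponentsWithStats(m.astype(np.uint8)); print(st[1:][st[1:,4]>60])
uv=np.c_[u,v]; X=ray('top',(uv+.5)/4-.5+[140,140],.005)[:,:2]*1000; r=cv2.minAreaRect(X.astype(np.float32)); print(r)
plan(426,236,80,-3.7)
E
```

```text
tw [[520.6 254. ]
 [648.9 354. ]] 162.59354320400809 [584.75456917 303.97867144] 37.95189176564948
[[  28   39  151  189 3377]]
((585.14599609375, 304.7795104980469), (163.36416625976562, 20.75438690185547), 37.32823181152344)
pos [205.9 589.8 205.8] psi 70.76 tilt 0.07 w 85.2 F [-0.1  0.1 -0.4] t 0.1 q7 -0.09 n 13
[[-2.01, 2.5, 0.97], np.float64(0.1)],[[-1.75, 2.68, 0.97], np.float64(0.1)],[[-1.47, 2.84, 0.97], np.float64(0.1)],[[-1.18, 2.98, 0.97], np.float64(0.1)],[[-0.88, 3.08, 0.97], np.float64(0.1)],[[-0.57, 3.15, 0.97], np.float64(0.1)],[[-0.25, 3.19, 0.97], np.float64(0.1)],[[0.07, 3.2, 0.97], np.float64(0.1)],[[0.39, 3.18, 0.97], np.float64(0.1)],[[0.7, 3.13, 0.97], np.float64(0.1)],[[1.01, 3.04, 0.97], np.float64(0.1)],[[1.31, 2.92, 0.97], np.float64(0.1)],[[1.6, 2.78, 0.97], np.float64(0.1)],
```

Call:
servo_tool([
  [[-2.0, 2.5, 0.8], 0.1, 4.5],
  [[-1.75, 2.7, 0.8], 0.1, 4.5],
  [[-1.5, 2.85, 0.8], 0.1, 4.5],
  [[-1.2, 3.0, 0.8], 0.1, 4.5],
  [[-0.9, 3.1, 0.8], 0.1, 4.5],
  [[-0.6, 3.15, 0.8], 0.1, 4.5],
  [[-0.25, 3.2, 0.8], 0.1, 4.5],
  [[0.1, 3.2, 0.8], 0.1, 4.5],
  [[0.4, 3.2, 0.8], 0.1, 4.5],
  [[0.7, 3.1, 0.8], 0.1, 4.5],
  [[1.0, 3.0, 0.8], 0.1, 4.5],
  [[1.3, 2.9, 0.8], 0.1, 4.5],
], force=30)

```text
clock: 1.1
position: [0.403, 0.2494, 0.1018]
ee_rot: [1.0, -0.003, -0.003, 0.001]
ft_force: [0.9, 1.3, 0.0]
grip_width: 0.527
```

```bash
python3 -c "
from h import *
plan(426,236,60,-3.7)"
```

```text
pos [403.  249.4 101.8] psi -0.35 tilt 0.37 w 45.0 F [0.9 1.3 0. ] t 1.1 q7 -0.63 n 2
[[1.17, 0.66, 2.09], np.float64(0.029)],[[1.19, 0.62, 2.09], np.float64(0.029)],
```

Call:
servo_tool([
  [[1.15, 0.65, 2.0], 0.03, 4.5],
  [[1.15, 0.65, 2.0], 0.03, 4.5],
  [[0, 0, 1.5], 0, 4.5],
  [[0, 0, 0], 0, 4.5],
  [[0, 0, 0], 0, 4.5],
])

```text
clock: 1.52
position: [0.429, 0.2252, 0.0433]
ee_rot: [0.999, -0.045, -0.003, 0.002]
ft_force: [0.9, 0.5, -0.3]
grip_width: 0.528
```

Run:
```python
from h import *
plan(426,236,6,-3.7)
p,_=eyes.camera('side'); u,v=proj('side',[[.426,.236,.006]])[0].astype(int); print(u,v)
cv2.imwrite('pics/s1.png',cv2.resize(p[v-60:v+40,u-65:u+65],None,fx=5,fy=5,interpolation=cv2.INTER_CUBIC))
```

```text
pos [429.  225.2  43.3] psi -5.12 tilt 0.48 w 45.1 F [ 0.9  0.5 -0.3] t 1.5 q7 -0.6 n 2
[[-0.19, -0.53, 1.87], np.float64(-0.012)],[[-0.18, -0.53, 1.87], np.float64(-0.012)],
251 164
```

View pics/s1.png

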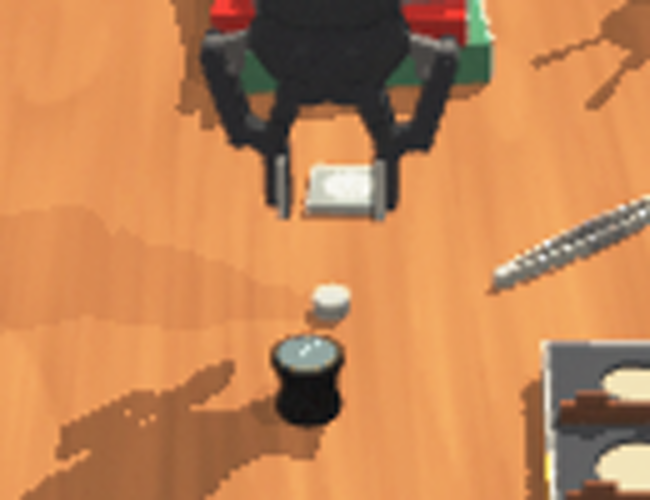

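The side view shows the capsule at (252,164), matching its projection (251,164), with the jaws above it. I'll correct the small overshoot and then go down.

Call:
servo_tool([
  [[-0.2, -0.55, 0], -0.012, 4.5],
  [[-0.2, -0.5, 0.5], -0.012, 4.5],
  [[0, 0, 0.5], 0, 4.5],
  [[0, 0, 0], 0, 4.5],
])

```text
clock: 1.9
position: [0.4254, 0.2406, 0.0355]
ee_rot: [1.0, -0.029, -0.002, 0.0]
ft_force: [-0.8, -0.1, 0.1]
grip_width: 0.525
```

```bash
python3 -c "
from h import *
plan(426,236,6,-3.7,1)"
```

```text
pos [425.4 240.6  35.5] psi -3.31 tilt 0.25 w 44.8 F [-0.8 -0.1  0.1] t 1.9 q7 -0.6 n 3
[[0.03, 0.15, 0.98], np.float64(0.002)],[[0.03, 0.15, 0.98], np.float64(0.002)],[[0.03, 0.15, 0.98], np.float64(0.002)],
```

Call:
servo_tool([
  [[0.05, 0.35, 0.8], 0, 4.5],
  [[0, 0, 0.8], 0, 4.5],
  [[0, 0, 0.8], 0, 4.5],
  [[0, 0, 0.2], 0, 4.5],
  [[0, 0, 0], 0, 4.5],
])

```text
clock: 2.32
position: [0.4253, 0.2372, 0.0068]
ee_rot: [1.0, -0.028, -0.002, 0.0]
ft_force: [-1.2, -0.1, -0.4]
grip_width: 0.529
```

```bash
python3 -c "
from h import *
plan(426,236,6,-3.7,1)"
```

```text
pos [425.3 237.2   6.8] psi -3.22 tilt 0.24 w 45.2 F [-1.2 -0.1 -0.4] t 2.3 q7 -0.57 n 1
[[0.08, 0.12, 0.08], np.float64(0.008)],
```

Call:
servo_tool([
  [[0.05, 0.1, 0.05], 0.005, 2.0],
  [[0, 0, 0], 0, 1.5],
  [[0, 0, 0], 0, 1.5],
  [[0, 0, 0], 0, 1.5],
  [[0, 0, 0], 0, 1.5],
  [[0, 0, 0], 0, 1.5],
], force=30)

```text
clock: 2.82
position: [0.4261, 0.2358, 0.0065]
ee_rot: [1.0, -0.031, -0.002, 0.0]
ft_force: [0.1, 0.1, -0.2]
grip_width: 0.173
```

```bash
python3 -c "
from h import *
plan(584.5,124,65,-3.7,3)"
```

```text
pos [426.1 235.8   6.5] psi -3.59 tilt 0.23 w 14.8 F [ 0.1  0.1 -0.2] t 2.8 q7 -0.58 n 7
[[2.35, 1.45, -0.84], np.float64(0.0)],[[2.36, 1.45, -0.84], np.float64(0.0)],[[2.36, 1.45, -0.84], np.float64(0.0)],[[2.36, 1.45, -0.84], np.float64(0.0)],[[2.36, 1.45, -0.84], np.float64(0.0)],[[2.36, 1.45, -0.84], np.float64(0.0)],[[2.36, 1.45, -0.84], np.float64(0.0)],
```

The opening is 14.8 mm, so it did not stop at 22 mm. I'll look.

Run:
```python
from h import *
p,_=eyes.camera('side'); t,_=eyes.camera('top'); cv2.imwrite('pics/top_s2.png',t)
o=np.hstack([cv2.resize(p[124:189,216:286],(420,390),interpolation=cv2.INTER_CUBIC),cv2.resize(t[195:260,155:218],(378,390),interpolation=cv2.INTER_CUBIC)])
cv2.imwrite('pics/s2.png',o); print(telemetry.get_obs()['grip_width'])
```

```text
0.17742744858708992
```

View pics/s2.png

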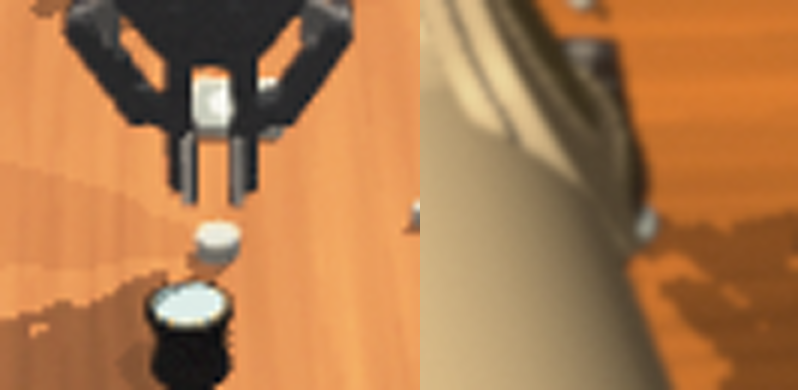

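Run:
```python
from h import *
p,d=eyes.camera('side'); K,D,R,t=cal('side')
def pt(u,v):
    q=cv2.undistortPoints(np.array([[[u,v]]],float),K,D).ravel(); z=d[v,u]; return np.round((R.T@(np.array([q[0]*z,q[1]*z,z])-t))*1000,1)
for v in range(150,168): print(v,[ (pt(u,v).tolist()) for u in (247,252,256)], p[v,[247,252,256]].tolist())
```

```text
150 [[414.3, 225.5, 59.0], [429.6, 321.3, 1.1], [439.1, 228.7, 56.3]] [[113, 120, 128], [92, 157, 237], [80, 83, 86]]
151 [[414.3, 228.6, 54.0], [429.4, 312.3, 3.1], [439.0, 226.9, 54.2]] [[111, 119, 126], [91, 156, 235], [80, 83, 88]]
152 [[414.2, 224.8, 53.1], [429.3, 311.9, -0.1], [439.1, 231.0, 48.5]] [[109, 116, 122], [91, 155, 235], [83, 87, 92]]
153 [[414.1, 225.9, 49.2], [429.2, 307.6, -0.9], [439.0, 228.6, 46.7]] [[111, 118, 126], [91, 155, 234], [83, 88, 93]]
154 [[414.0, 221.3, 48.8], [429.0, 300.4, 0.0], [438.9, 228.8, 43.4]] [[111, 118, 125], [90, 155, 234], [82, 87, 92]]
155 [[413.9, 224.1, 43.9], [428.8, 291.0, 2.4], [438.9, 228.7, 40.2]] [[110, 117, 125], [91, 154, 234], [83, 88, 92]]
156 [[413.8, 225.9, 39.5], [428.6, 287.5, 1.1], [438.8, 228.9, 36.9]] [[113, 122, 131], [91, 154, 234], [91, 106, 128]]
157 [[413.7, 226.6, 35.8], [428.5, 284.7, -0.5], [438.6, 224.3, 36.4]] [[112, 121, 130], [92, 154, 234], [98, 127, 170]]
158 [[413.8, 281.6, -1.6], [428.3, 277.5, 0.5], [439.9, 275.7, 1.2]] [[96, 142, 211], [91, 153, 233], [87, 129, 193]]
159 [[413.7, 274.1, -0.3], [428
[... 340 characters left out ...]
53.9, 2.2], [427.4, 237.4, 12.2], [439.1, 253.7, 1.4]] [[89, 149, 230], [218, 233, 235], [98, 152, 226]]
163 [[413.3, 250.4, 1.1], [427.2, 227.6, 15.1], [439.0, 250.5, 0.1]] [[89, 148, 228], [218, 231, 231], [96, 143, 217]]
164 [[413.2, 248.4, -1.0], [427.0, 223.3, 14.5], [438.8, 244.8, 0.4]] [[89, 148, 229], [208, 223, 225], [84, 134, 208]]
165 [[413.0, 242.7, -0.8], [427.0, 227.5, 8.5], [438.6, 238.5, 1.1]] [[88, 148, 228], [134, 146, 152], [86, 141, 220]]
166 [[409.1, -912.7, 740.8], [426.9, 226.5, 5.8], [438.4, 233.2, 1.1]] [[68, 109, 173], [97, 106, 109], [86, 142, 222]]
167 [[412.8, 229.6, 1.0], [426.8, 224.1, 4.0], [438.3, 231.3, -1.1]] [[70, 113, 178], [95, 106, 114], [87, 147, 227]]
```

Depth puts the fingertips' lower edge at about z = 34 mm while the reported TCP is 6.5 mm. The capsule is untouched. That is a ~27 mm z disagreement, so I'll open, go down cautiously and re-measure the tips.

Call:
servo_tool([
  [[0, 0, 0], 0, 4.5],
  [[0, 0, 0], 0, 4.5],
  [[0, 0, 0], 0, 4.5],
  [[0, 0, 0], 0, 4.5],
  [[0, 0, 0.6], 0, 4.5],
  [[0, 0, 0.6], 0, 4.5],
  [[0, 0, 0], 0, 4.5],
])

```text
clock: 3.55
position: [0.4261, 0.2361, -0.0064]
ee_rot: [1.0, -0.031, -0.002, -0.0]
ft_force: [-0.2, -0.2, -0.8]
grip_width: 0.527
```

```bash
cat >> h.py <<'E'
def depthpts(n,p0,p1):
    "world points (mm) of all pixels in box u0,v0..u1,v1 -> (pts,uv,img)"
    p,d=eyes.camera(n); K,D,R,t=cal(n); v,u=np.mgrid[p0[1]:p1[1],p0[0]:p1[0]]; uv=np.c_[u.ravel(),v.ravel()]
    q=cv2.undistortPoints(uv.astype(float).reshape(-1,1,2),K,D).reshape(-1,2); z=d[uv[:,1],uv[:,0]][:,None]
    return ((np.c_[q,np.ones(len(q))]*z-t)@R)*1000,uv,p,z.ravel()>0
E
python3 - <<'E'
from h import *
plan(426,236,6,-3.7,1)
X,uv,p,ok=depthpts('side',(225,130),(280,170))
m=ok&(abs(X[:,0]-426)<45)&(X[:,1]>215)&(X[:,1]<245)&(X[:,2]>17)
z=X[m,2]; print('lowest finger z',np.round(np.sort(z)[:12],1))
for r in range(148,168): print(r,np.round(X[m&(uv[:,1]==r)][:,[0,2]].mean(0),0) if (m&(uv[:,1]==r)).any() else '-',end=' ')
cv2.imwrite('pics/s3.png',p)
E
```

```text
pos [426.1 236.1  -6.4] psi -3.57 tilt 0.2 w 45.0 F [-0.2 -0.2 -0.8] t 3.5 q7 -0.57 n 2
[[-0.01, 0.0, -0.62], np.float64(0.001)],[[-0.01, 0.0, -0.62], np.float64(0.001)],
lowest finger z [22.7 23.8 24.1 24.2 24.5 25.6 25.8 26.  26.2 28.6 28.8 29.3]
148 [422.  65.] 149 [427.  62.] 150 [422.  57.] 151 [422.  53.] 152 [422.  51.] 153 [422.  47.] 154 [422.  43.] 155 [422.  41.] 156 [416.  37.] 157 [422.  35.] 158 [422.  32.] 159 [431.  28.] 160 [420.  26.] 161 [451.  23.] 162 - 163 - 164 - 165 - 166 - 167 -
```

The TCP reads −6.4 mm with no contact and the tips sit at about 24 mm, so the reported z lies about 27–30 mm below the real tips. I'll use that offset.

Call:
servo_tool([
  [[0, 0, 0.6], 0, 4.5],
  [[0, 0, 0.5], 0, 4.5],
  [[0, 0, 0.3], 0, 4.5],
  [[0, 0, 0], 0, 4.5],
  [[0, 0, 0], 0, 2.5],
  [[0, 0, 0], 0, 1.5],
  [[0, 0, 0], 0, 1.5],
  [[0, 0, 0], 0, 1.5],
  [[0, 0, 0], 0, 1.5],
], force=30)

```text
clock: 4.35
position: [0.4262, 0.2359, -0.0218]
ee_rot: [1.0, -0.031, -0.002, 0.0]
ft_force: [0.4, 0.0, -0.3]
grip_width: 0.24
```

Run:
```python
from h import *
plan(426,236,6,-3.7,1)
X,uv,p,ok=depthpts('side',(225,130),(280,170))
m=ok&(abs(X[:,0]-426)<45)&(X[:,1]>215)&(X[:,1]<245)
for r in range(154,172): print(r,np.round(X[m&(uv[:,1]==r)][:,2],0).astype(int).tolist(),end=' ')
cv2.imwrite('pics/s3.png',cv2.resize(p[124:189,216:286],None,fx=8,fy=8,interpolation=cv2.INTER_CUBIC))
```

```text
pos [426.2 235.9 -21.8] psi -3.59 tilt 0.22 w 20.5 F [ 0.4  0.  -0.3] t 4.3 q7 -0.56 n 3
[[-0.01, -0.0, -0.93], np.float64(0.001)],[[-0.01, -0.0, -0.93], np.float64(0.001)],[[-0.01, -0.0, -0.93], np.float64(0.001)],
154 [43, 46, 46, 50, 49, 40, 39, 48, 48, 50, 45, 43] 155 [40, 44, 44, 41, 41, 42, 43, 42, 45, 41] 156 [37, 38, 39, 42, 41, 39, 40, 35, 37, 37] 157 [34, 32, 37, 37, 34, 35, 39, 34, 35, 35] 158 [29, 32, 31, 33, 32, 32, 31, 31, 29, 31] 159 [28, 26, 31, 31, 32, 32, 32, 26, 26, 25] 160 [23, 25, 25, 27, 27, 29, 26, 27, 25, 24] 161 [20, 21, 19, 25, 24, 15, 13, 13, 11, 13, 15, 23, 23, 22, 22, 24] 162 [22, 18, 20, 18, 21, 13, 12, 11, 15, 10, 11, 14, 20, 18, 20, 18, 18] 163 [15, 15, 18, 17, 17, 13, 12, 13, 12, 12, 13, 13, 14, 17, 16, 12, 14] 164 [2, 10, 10, 12, 14, 9, 14, 13, 11, 14, 12, 11, 14, 11, 13, 8, 10, 1, 1, 3, 2, 3, 0, 2] 165 [1, 0, 1, -1, 2, 2, 3, 1, 2, 9, 7, 6, 10, 10, 9, 10, 7, 8, 10, 13, 12, 1, -2, 0, 0, 0, -1, -1, 1, 2] 166 [-2, 1, 3, 1, 0, 0, 1, 0, 1, -1, 5, 6, 4, 6, 8, 7, 11, 8, 5, 5, 8, 9, 0, 0, -1, 2, 1, -1, 0, 0, 0, 2] 167 [-3, 0, 1, -2, 0, -1, -3, 1, -2, 0, 1, 2, 0, 3, 4, 5, 3, 1, 1, 0, 2, 0, 2, -1, 2, 0, 0, 1, 1, 0, 3, -1] 168 [0, 3, 1, 1, 2, -3, -2, 1, 1, 2, 1, 2, 0, 0, 3, 1, -1, -3, -1, -1, 3, 3, -1, 0, -2, 2, 0, 1, -2, 0, -2, 2] 169 [2, 2, 1, -1, -1, -1, -1, 1, 1, 1, 0, 0, -2, 1, 3, 1, 1, -1, -1, -3, 0, 2, 2, 1, 0, 0, -3, -1, 0, 0, 1, 0] 170 [] 171 []
```

View pics/s3.png

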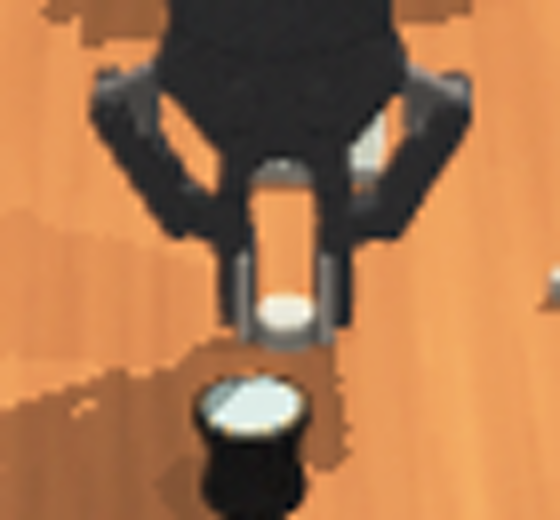

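The small capsule is gripped (20.5 mm, tips low on it). From here I only use z relative to the table grasp: report −21.8 means underside 0. I'll lift, check the hold and then carry.

Call:
servo_tool([
  [[0, 0, -0.5], 0, 1.5],
  [[0, 0, -1.5], 0, 1.5],
  [[0, 0, -2.0], 0, 1.5],
  [[0, 0, -1.5], 0, 1.5],
  [[1.5, 1.0, 0], 0, 1.5],
  [[2.5, 1.6, 0], 0, 1.5],
  [[2.5, 1.6, 0], 0, 1.5],
  [[2.5, 1.6, 0], 0, 1.5],
  [[2.5, 1.6, 0], 0, 1.5],
  [[2.0, 1.2, 0], 0, 1.5],
  [[0.7, 0.4, 0], 0, 1.5],
  [[0, 0, 0], 0, 1.5],
])

```text
clock: 5.4
position: [0.5684, 0.135, 0.0405]
ee_rot: [1.0, -0.028, -0.0, -0.001]
ft_force: [-1.7, 0.2, -0.2]
grip_width: 0.233
```

```bash
python3 -c "
from h import *
plan(584.5,124,0,-3.7,1)"
```

```text
pos [568.4 135.   40.5] psi -3.25 tilt 0.09 w 19.9 F [-1.7  0.2 -0.2] t 5.4 q7 -0.23 n 5
[[0.33, 0.2, 0.81], np.float64(0.002)],[[0.33, 0.2, 0.81], np.float64(0.002)],[[0.33, 0.2, 0.81], np.float64(0.002)],[[0.34, 0.2, 0.81], np.float64(0.002)],[[0.34, 0.2, 0.81], np.float64(0.002)],
```

Call:
servo_tool([
  [[0.7, 0.4, 0], 0.004, 1.5],
  [[0.7, 0.5, 0.5], 0.004, 1.5],
  [[0.2, 0.1, 1.0], 0, 1.5],
  [[0, 0, 1.0], 0, 1.5],
  [[0, 0, 0.4], 0, 1.5],
  [[0, 0, 0], 0, 1.5],
  [[0, 0, 0], 0, 1.5],
])

```text
clock: 5.98
position: [0.5808, 0.1275, 0.0072]
ee_rot: [1.0, -0.03, -0.002, -0.001]
ft_force: [-0.2, 0.5, 0.4]
grip_width: 0.234
```

Run:
```python
from h import *
plan(584.5,124,0,-3.7,1)
p,_=eyes.camera('side'); t,_=eyes.camera('top')
u,v=proj('side',[[.5845,.124,.02]])[0].astype(int); print(u,v)
o=np.hstack([cv2.resize(p[v-30:v+35,u-40:u+40],(480,390),interpolation=cv2.INTER_CUBIC),cv2.resize(t[140:205,210:263],(318,390),interpolation=cv2.INTER_CUBIC)])
cv2.imwrite('pics/s4.png',o)
```

```text
pos [580.8 127.5   7.2] psi -3.49 tilt 0.3 w 20.0 F [-0.2  0.5  0.4] t 6.0 q7 -0.19 n 1
[[0.39, 0.33, 0.72], np.float64(0.004)],
312 180
```

View pics/s4.png

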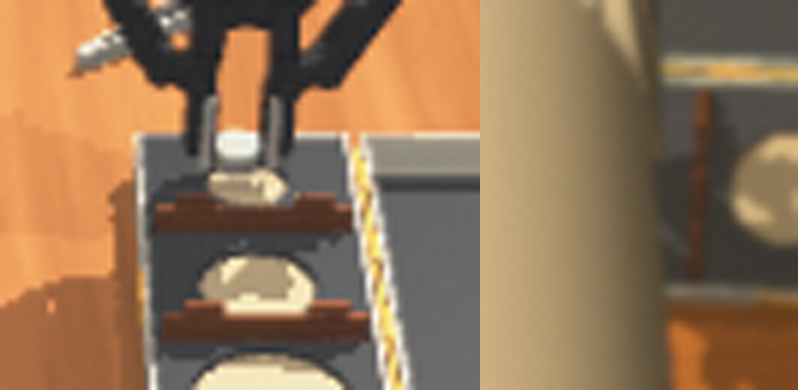

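The capsule (picture (237,148)) is held flat just above the small recess. I'll centre it and lower it.

Call:
servo_tool([
  [[0.45, 0.4, 0], 0.004, 1.5],
  [[0, 0, 0.2], 0, 1.5],
  [[0, 0, 0.3], 0, 1.5],
  [[0, 0, 0.2], 0, 1.5],
  [[0, 0, 0], 0, 1.5],
  [[0, 0, 0], 0, 1.5],
])

```text
clock: 6.58
position: [0.5866, 0.1232, 0.0014]
ee_rot: [0.999, -0.033, -0.001, -0.002]
ft_force: [0.7, -0.1, -0.9]
grip_width: 0.236
```

Run:
```python
from h import *
plan(584.5,124,-1.5,-3.7,1)
```

```text
pos [586.6 123.2   1.4] psi -3.73 tilt 0.25 w 20.1 F [ 0.7 -0.1 -0.9] t 6.6 q7 -0.18 n 1
[[-0.22, -0.06, 0.29], np.float64(-0.001)],
```

Call:
servo_tool([
  [[-0.2, -0.05, 0.15], 0, 1.5],
  [[0, 0, 0.15], 0, 1.5],
  [[0, 0, 0], 0, 1.5],
  [[0, 0, 0], 0, 1.5],
])

```text
clock: 6.92
position: [0.5848, 0.124, -0.0006]
ee_rot: [0.999, -0.033, -0.0, -0.002]
ft_force: [-0.6, -1.5, 1.4]
grip_width: 0.233
```

Run:
```python
from h import *
plan(584.5,124,-1.5,-3.7,1)
```

```text
pos [584.8 124.   -0.6] psi -3.73 tilt 0.27 w 19.9 F [-0.6 -1.5  1.4] t 6.9 q7 -0.19 n 1
[[-0.03, 0.0, 0.09], np.float64(-0.001)],
```

Light contact force (1.4 N) at the expected height, so I'll release and lift.

Call:
servo_tool([
  [[0, 0, 0], 0, 2.4],
  [[0, 0, 0], 0, 3.2],
  [[0, 0, 0], 0, 4.0],
  [[0, 0, 0], 0, 4.0],
  [[0, 0, -1.0], 0, 4.0],
  [[0, 0, -2.5], 0, 4.0],
  [[0, 0, -2.5], 0, 7.2],
  [[-1.0, 3.0, 0], 0, 7.2],
  [[-1.5, 3.5, 0], 0, 7.2],
  [[-1.5, 3.5, 0], 0, 7.2],
  [[-1.0, 1.5, 0], 0, 7.2],
  [[0, 0, 0], 0, 7.2],
])

```text
clock: 7.92
position: [0.5262, 0.0105, 0.0656]
ee_rot: [1.0, -0.03, 0.001, -0.003]
ft_force: [0.4, -0.2, 0.7]
grip_width: 0.847
```

Run:
```python
from h import *
plan(438.5,-228,40,-3.7,3.5)
p,_=eyes.camera('side'); t,_=eyes.camera('top')
o=np.hstack([cv2.resize(p[150:230,285:355],(420,480),interpolation=cv2.INTER_CUBIC),cv2.resize(t[140:205,210:263],(378,480),interpolation=cv2.INTER_CUBIC)])
cv2.imwrite('pics/s5.png',o)
```

```text
pos [526.2  10.5  65.6] psi -3.47 tilt 0.36 w 72.4 F [ 0.4 -0.2  0.7] t 7.9 q7 -0.05 n 8
[[-0.92, 3.04, 0.3], np.float64(0.001)],[[-0.91, 3.04, 0.3], np.float64(0.001)],[[-0.91, 3.04, 0.3], np.float64(0.001)],[[-0.91, 3.04, 0.3], np.float64(0.001)],[[-0.91, 3.05, 0.3], np.float64(0.001)],[[-0.91, 3.05, 0.3], np.float64(0.001)],[[-0.91, 3.05, 0.3], np.float64(0.001)],[[-0.9, 3.05, 0.3], np.float64(0.001)],
```

View pics/s5.png

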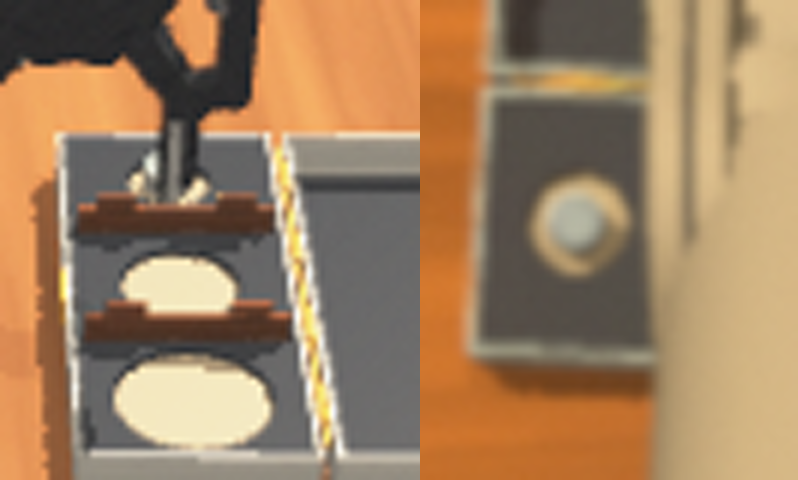

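The small capsule lies centred in its recess (top panel (577,222) against the recess at (580,226)). On to the large capsule.

Call:
servo_tool([
  [[-0.9, 3.0, 0.3], 0, 7.2],
  [[-0.9, 3.0, 0.3], 0, 7.2],
  [[-0.9, 3.0, 0.3], 0, 7.2],
  [[-0.9, 3.0, 0.3], 0, 7.2],
  [[-0.9, 3.0, 0.5], 0, 7.2],
  [[-0.9, 3.0, 0.5], 0, 7.2],
  [[-0.9, 3.0, 0.5], 0, 7.2],
  [[-0.9, 2.0, 0.5], 0, 7.2],
  [[-0.4, 0.7, 0.5], 0, 7.2],
  [[0, 0, 0.5], 0, 7.2],
  [[0, 0, 0], 0, 7.2],
])

```text
clock: 8.93
position: [0.4526, -0.2134, 0.0229]
ee_rot: [1.0, -0.015, 0.006, -0.004]
ft_force: [-0.2, -0.0, -1.2]
grip_width: 0.843
```

```bash
python3 -c "
from h import *
plan(438.5,-228,-22,-3.7,1)"
```

```text
pos [ 452.6 -213.4   22.9] psi -1.77 tilt 0.88 w 72.0 F [-0.2 -0.  -1.2] t 8.9 q7 0.5 n 5
[[-0.28, 0.31, 0.89], np.float64(0.007)],[[-0.28, 0.31, 0.89], np.float64(0.007)],[[-0.28, 0.31, 0.89], np.float64(0.007)],[[-0.28, 0.31, 0.89], np.float64(0.007)],[[-0.28, 0.32, 0.89], np.float64(0.007)],
```

Call:
servo_tool([
  [[-0.7, 0.8, 0], 0.015, 7.2],
  [[-0.7, 0.7, 0.5], 0.015, 7.2],
  [[0, 0, 0.9], 0, 7.2],
  [[0, 0, 0.9], 0, 7.2],
  [[0, 0, 0.5], 0, 7.2],
  [[0, 0, 0], 0, 7.2],
  [[0, 0, 0], 0, 7.2],
])

```text
clock: 9.52
position: [0.4407, -0.2237, -0.0084]
ee_rot: [1.0, -0.028, 0.007, -0.005]
ft_force: [0.1, 0.8, 0.0]
grip_width: 0.84
```

Run:
```python
from h import *
plan(438.5,-228,-24,-3.7,1)
p,_=eyes.camera('side')
u,v=proj('side',[[.4385,-.228,.012]])[0].astype(int); print(u,v)
cv2.imwrite('pics/s6.png',cv2.resize(p[v-65:v+35,u-60:u+60],None,fx=5,fy=5,interpolation=cv2.INTER_CUBIC))
```

```text
pos [ 440.7 -223.7   -8.4] psi -3.19 tilt 0.94 w 71.7 F [0.1 0.8 0. ] t 9.5 q7 0.54 n 2
[[-0.11, 0.23, 0.78], np.float64(0.004)],[[-0.11, 0.23, 0.78], np.float64(0.004)],
264 283
```

View pics/s6.png

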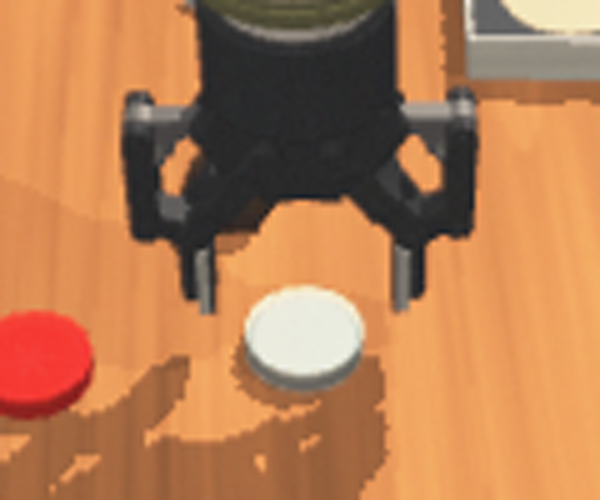

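Jaws straddle the large white capsule (304,335) and the red one stays clear. I'll go down and close.

Call:
servo_tool([
  [[-0.2, 0.45, 0], 0.008, 7.2],
  [[0, 0, 0.5], 0, 7.2],
  [[0, 0, 0.6], 0, 7.2],
  [[0, 0, 0.4], 0, 7.2],
  [[0, 0, 0], 0, 7.2],
  [[0, 0, 0], 0, 7.2],
])

```text
clock: 10.07
position: [0.4393, -0.2284, -0.0244]
ee_rot: [0.999, -0.032, 0.007, -0.005]
ft_force: [-0.1, 0.5, 0.5]
grip_width: 0.842
```

```bash
python3 -c "
from h import *
plan(438.5,-228,-24,-3.7,1)"
```

```text
pos [ 439.3 -228.4  -24.4] psi -3.66 tilt 1.0 w 71.9 F [-0.1  0.5  0.5] t 10.1 q7 0.57 n 1
[[-0.09, -0.03, -0.04], np.float64(0.001)],
```

Call:
servo_tool([
  [[0, 0, 0], 0, 5.5],
  [[0, 0, 0], 0, 4.0],
  [[0, 0, 0], 0, 4.0],
  [[0, 0, 0], 0, 4.0],
  [[0, 0, 0], 0, 4.0],
  [[0, 0, 0], 0, 4.0],
], force=35)

```text
clock: 10.57
position: [0.4395, -0.2284, -0.0237]
ee_rot: [0.999, -0.032, 0.007, -0.005]
ft_force: [0.1, -0.4, -1.1]
grip_width: 0.565
```

Run:
```python
from h import *
plan(574.5,-28,-24,-3.7,1)
X,uv,p,ok=depthpts('side',(235,262),(292,296))
m=ok&(abs(X[:,0]-438)<45)&(X[:,1]<-215)&(X[:,1]>-262)
for r in range(274,294): print(r,np.round(X[m&(uv[:,1]==r)][:,2],0).astype(int).tolist()[:24:2],end=' ')
cv2.imwrite('pics/s7.png',cv2.resize(p[235:305,225:305],None,fx=6,fy=6,interpolation=cv2.INTER_CUBIC))
```

```text
pos [ 439.5 -228.4  -23.7] psi -3.66 tilt 1.02 w 48.3 F [ 0.1 -0.4 -1.1] t 10.6 q7 0.57 n 25
[[0.49, -0.83, 0.02], np.float64(0.0)],[[0.49, -0.83, 0.02], np.float64(0.0)],[[0.49, -0.83, 0.02], np.float64(0.0)],[[0.49, -0.83, 0.02], np.float64(0.0)],[[0.49, -0.83, 0.02], np.float64(0.0)],[[0.49, -0.83, 0.02], np.float64(0.0)],[[0.49, -0.83, 0.02], np.float64(0.0)],[[0.49, -0.83, 0.02], np.float64(0.0)],[[0.49, -0.83, 0.02], np.float64(0.0)],[[0.49, -0.83, 0.02], np.float64(0.0)],[[0.49, -0.83, 0.02], np.float64(0.0)],[[0.49, -0.83, 0.02], np.float64(0.0)],[[0.49, -0.83, 0.02], np.float64(0.0)],[[0.49, -0.83, 0.02], np.float64(0.0)],[[0.49, -0.83, 0.02], np.float64(0.0)],[[0.49, -0.83, 0.02], np.float64(0.0)],[[0.49, -0.83, 0.02], np.float64(0.0)],[[0.49, -0.83, 0.02], np.float64(0.0)],[[0.49, -0.83, 0.02], np.float64(0.0)],[[0.49, -0.83, 0.02], np.float64(0.0)],[[0.49, -0.83, 0.02], np.float64(0.0)],[[0.49, -0.83, 0.02], np.float64(0.0)],[[0.49, -0.83, 0.02], np.float64(0.0)],[[0.49, -0.83, 0.02], np.float64(0.0)],[[0.49, -0.83, 0.02], np.float64(0.0)],
274 [46, 49, 52, 51, 52, 53, 53
[... 221 characters left out ...]
] 280 [28, 27, 32, 33, 13, 12, 12, 12, 14, 12, 11, 11] 281 [25, 27, 32, 21, 14, 15, 14, 13, 14, 13, 13, 12] 282 [26, 25, 25, 17, 14, 13, 12, 13, 12, 13, 14, 13] 283 [2, 21, 25, 24, 12, 14, 13, 14, 13, 14, 12, 13] 284 [1, 0, 18, 21, 22, 14, 12, 11, 12, 13, 14, 11] 285 [-1, 0, 14, 18, 19, 11, 12, 15, 13, 12, 14, 11] 286 [1, -1, 11, 15, 14, 11, 14, 13, 13, 15, 14, 11] 287 [0, 2, -1, 14, 14, 12, 14, 14, 11, 12, 13, 13] 288 [2, 0, 1, 9, 9, 10, 13, 14, 10, 14, 14, 14] 289 [2, 0, 1, 2, 3, 9, 12, 13, 13, 13, 13, 11] 290 [2, 2, 1, 0, -1, 6, 12, 13, 15, 13, 13, 14] 291 [0, -2, 0, 0, -1, 1, 8, 13, 13, 14, 14, 12] 292 [0, 0, 1, 0, -1, -1, 4, 7, 12, 12, 14, 12] 293 [0, 0, 0, 0, 1, -1, 5, 6, 8, 9, 10, 10]
```

View pics/s7.png

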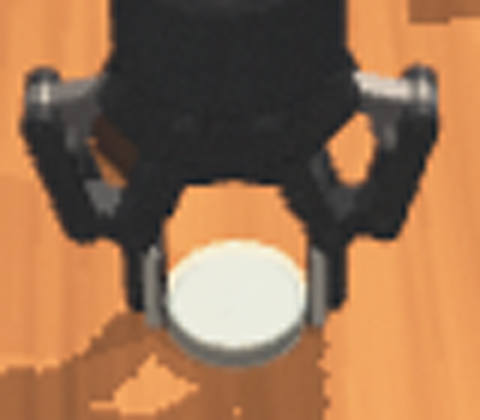

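Large capsule gripped (48.3 mm) with the pads on its upper part. I'll regrip 2 mm lower for a surer hold, then lift a little.

Call:
servo_tool([
  [[0, 0, 0], 0, 5.8],
  [[0, 0, 0], 0, 5.8],
  [[0, 0, 0.2], 0, 5.8],
  [[0, 0, 0], 0, 4.0],
  [[0, 0, 0], 0, 4.0],
  [[0, 0, 0], 0, 4.0],
  [[0, 0, 0], 0, 4.0],
  [[0, 0, 0], 0, 4.0],
], force=50)

```text
clock: 11.28
position: [0.4399, -0.2283, -0.0253]
ee_rot: [0.999, -0.032, 0.008, -0.005]
ft_force: [-0.1, -0.4, 2.6]
grip_width: 0.56
```

Call:
servo_tool([
  [[0, 0, -0.5], 0, 4.0],
  [[0, 0, -1.0], 0, 4.0],
  [[0, 0, -1.5], 0, 4.0],
  [[0, 0, -1.5], 0, 4.0],
  [[0, 0, -1.5], 0, 4.0],
  [[0, 0, 0], 0, 4.0],
  [[0, 0, 0], 0, 4.0],
])

```text
clock: 11.87
position: [0.438, -0.2293, 0.0396]
ee_rot: [0.999, -0.032, 0.007, -0.005]
ft_force: [-0.6, 0.2, -1.5]
grip_width: 0.557
```

Run:
```python
from h import *
plan(574.5,-28,40,-3.7,3)
p,_=eyes.camera('side'); cv2.imwrite('pics/s8.png',cv2.resize(p[215:305,225:315],None,fx=6,fy=6,interpolation=cv2.INTER_CUBIC))
```

```text
pos [ 438.  -229.3   39.6] psi -3.71 tilt 0.99 w 47.6 F [-0.6  0.2 -1.5] t 11.9 q7 0.49 n 9
[[1.37, -2.33, 0.04], np.float64(-0.0)],[[1.37, -2.33, 0.04], np.float64(-0.0)],[[1.37, -2.33, 0.04], np.float64(-0.0)],[[1.37, -2.33, 0.04], np.float64(-0.0)],[[1.37, -2.33, 0.04], np.float64(-0.0)],[[1.37, -2.33, 0.04], np.float64(-0.0)],[[1.37, -2.33, 0.04], np.float64(-0.0)],[[1.37, -2.33, 0.04], np.float64(-0.0)],[[1.37, -2.33, 0.04], np.float64(-0.0)],
```

View pics/s8.png

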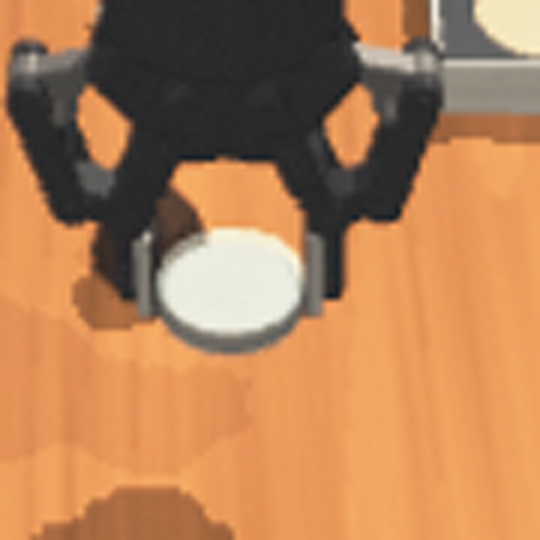

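Held level, with the underside at about 65 mm. Now the carry.

Call:
servo_tool([
  [[0.7, -1.2, 0], 0, 4.0],
  [[1.4, -2.3, 0], 0, 4.0],
  [[1.4, -2.3, 0], 0, 4.0],
  [[1.4, -2.3, 0], 0, 4.0],
  [[1.4, -2.3, 0], 0, 4.0],
  [[1.4, -2.3, 0], 0, 4.0],
  [[1.4, -2.3, 0], 0, 4.0],
  [[1.4, -2.3, 0], 0, 4.0],
  [[0.7, -1.2, 0], 0, 4.0],
  [[0, 0, 0], 0, 4.0],
  [[0, 0, 0], 0, 4.0],
])

```text
clock: 12.83
position: [0.5618, -0.0452, 0.0343]
ee_rot: [0.999, -0.035, 0.002, -0.004]
ft_force: [-0.5, -0.4, -0.6]
grip_width: 0.561
```

```bash
python3 -c "
from h import *
plan(574.5,-28,8,-3.7,1)"
```

```text
pos [561.8 -45.2  34.3] psi -3.99 tilt 0.54 w 47.9 F [-0.5 -0.4 -0.6] t 12.8 q7 0.11 n 4
[[0.28, -0.45, 0.66], np.float64(-0.001)],[[0.29, -0.45, 0.66], np.float64(-0.001)],[[0.29, -0.45, 0.66], np.float64(-0.001)],[[0.29, -0.45, 0.66], np.float64(-0.001)],
```

Call:
servo_tool([
  [[0.6, -0.9, 0], 0, 4.0],
  [[0.6, -0.9, 0.4], 0, 4.0],
  [[0, 0, 1.0], 0, 4.0],
  [[0, 0, 0.9], 0, 4.0],
  [[0, 0, 0.4], 0, 4.0],
  [[0, 0, 0], 0, 4.0],
  [[0, 0, 0], 0, 4.0],
])

```text
clock: 13.42
position: [0.5731, -0.0319, 0.0028]
ee_rot: [0.999, -0.038, -0.0, -0.003]
ft_force: [0.1, 0.1, -1.4]
grip_width: 0.567
```

```bash
python3 -c "
from h import *
plan(574.5,-28,-5,-3.7,1)"
```

```text
pos [573.1 -31.9   2.8] psi -4.37 tilt 0.39 w 48.4 F [ 0.1  0.1 -1.4] t 13.4 q7 0.1 n 1
[[0.11, -0.4, 0.78], np.float64(-0.012)],
```

Call:
servo_tool([
  [[0.1, -0.4, 0], -0.01, 4.0],
  [[0, 0, 0.3], 0, 4.0],
  [[0, 0, 0.2], 0, 4.0],
  [[0, 0, 0.2], 0, 4.0],
  [[0, 0, 0], 0, 4.0],
  [[0, 0, 0], 0, 4.0],
])

```text
clock: 13.92
position: [0.5749, -0.0285, -0.004]
ee_rot: [0.999, -0.033, 0.001, -0.003]
ft_force: [0.4, 0.8, -0.9]
grip_width: 0.562
```

```bash
python3 -c "
from h import *
plan(574.5,-28,-5,-3.7,1)"
```

```text
pos [574.9 -28.5  -4. ] psi -3.81 tilt 0.4 w 48.0 F [ 0.4  0.8 -0.9] t 13.9 q7 0.11 n 1
[[-0.04, -0.04, 0.1], np.float64(-0.002)],
```

Call:
servo_tool([
  [[0, 0, 0.1], 0, 4.0],
  [[0, 0, 0], 0, 4.0],
  [[0, 0, 0], 0, 5.2],
  [[0, 0, 0], 0, 5.8],
  [[0, 0, 0], 0, 6.4],
  [[0, 0, 0], 0, 6.4],
  [[0, 0, -0.7], 0, 6.4],
  [[0, 0, -2.0], 0, 6.4],
  [[0, 0, -2.5], 0, 6.0],
  [[0, 0, -1.5], 0, 6.0],
  [[-0.7, 2.0, 0], 0, 6.0],
  [[-1.4, 3.0, 0], 0, 6.0],
], force=35)

```text
clock: 14.92
position: [0.5522, -0.072, 0.0669]
ee_rot: [1.0, -0.029, 0.001, -0.004]
ft_force: [-0.1, -0.1, -0.0]
grip_width: 0.705
```

Call:
servo_tool([
  [[-1.4, 3.0, 0], 0, 6.0],
  [[-1.4, 3.0, 0], 0, 6.0],
  [[-1.4, 3.0, 0], 0, 6.0],
  [[-1.4, 3.0, 0], 0, 6.0],
  [[-1.4, 3.0, 0], 0, 6.0],
  [[-1.4, 3.0, 0], 0, 6.0],
  [[-1.4, 2.5, 0], 0, 6.0],
  [[-0.7, 1.0, 0], 0, 6.0],
  [[0, 0, 0], 0, 6.0],
  [[0, 0, 0], 0, 6.0],
])

```text
clock: 15.75
position: [0.4257, -0.2953, 0.072]
ee_rot: [0.999, -0.032, 0.004, -0.005]
ft_force: [0.0, -0.5, -0.5]
grip_width: 0.706
```

Run:
```python
from h import *
plan(414,-356,10,-3.7,2)
t,_=eyes.camera('top')
cv2.imwrite('pics/s9.png',cv2.resize(t[105:260,200:450],None,fx=3,fy=3,interpolation=cv2.INTER_CUBIC))
```

```text
pos [ 425.7 -295.3   72. ] psi -3.72 tilt 0.7 w 60.3 F [ 0.  -0.5 -0.5] t 15.8 q7 0.62 n 5
[[-0.16, 1.24, 1.23], np.float64(-0.0)],[[-0.17, 1.24, 1.23], np.float64(-0.0)],[[-0.17, 1.24, 1.23], np.float64(-0.0)],[[-0.17, 1.24, 1.23], np.float64(-0.0)],[[-0.17, 1.24, 1.23], np.float64(-0.0)],
```

View pics/s9.png

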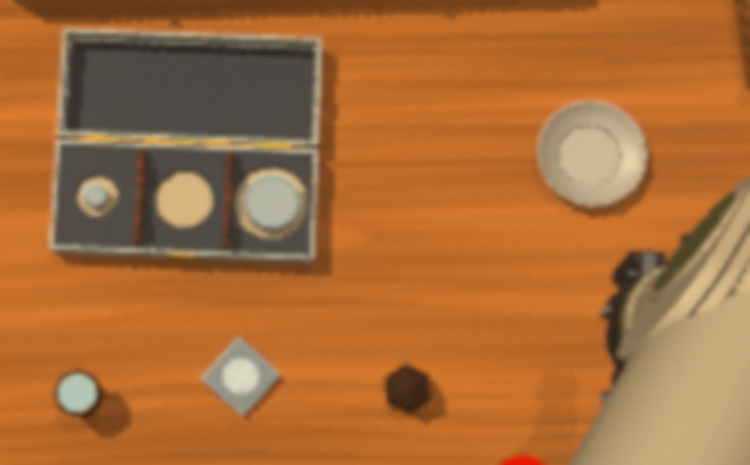

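Both capsules lie in their recesses: small at (96,194), large at (273,201). Next I move to the middle capsule, and meanwhile check the placed ones numerically.

Call:
servo_tool([
  [[-0.2, 1.5, 1.0], 0, 6.0],
  [[-0.2, 1.8, 1.5], 0, 6.0],
  [[-0.2, 1.8, 1.5], 0, 6.0],
  [[-0.2, 0.9, 1.5], 0, 6.0],
  [[0, 0, 1.0], 0, 6.0],
  [[0, 0, 0], 0, 6.0],
  [[0, 0, 0], 0, 6.0],
])

```text
clock: 16.38
position: [0.4241, -0.3459, 0.0048]
ee_rot: [1.0, -0.024, 0.006, -0.007]
ft_force: [0.2, -0.0, -0.1]
grip_width: 0.705
```

Run:
```python
from h import *
plan(414,-356,-23,-3.7,1)
t,_=eyes.camera('top'); hs=cv2.cvtColor(cv2.resize(t[150:192,215:310],None,fx=4,fy=4,interpolation=cv2.INTER_CUBIC),cv2.COLOR_BGR2HSV)
m=((hs[...,1]<60)&(hs[...,2]>120)).astype(np.uint8)
for k in cv2.findContours(m,cv2.RETR_LIST,cv2.CHAIN_APPROX_NONE)[0]:
    if cv2.contourArea(k)>300:
        X=ray('top',(k.reshape(-1,2)+.5)/4-.5+[215,150],.032)[:,:2].astype(np.float32)*1000; r=cv2.minAreaRect(X); print(np.round(r[0],1),np.round(r[1],1))
```

```text
pos [ 424.1 -345.9    4.8] psi -2.75 tilt 1.02 w 60.2 F [ 0.2 -0.  -0.1] t 16.4 q7 0.82 n 4
[[-0.25, 0.27, 0.69], np.float64(0.004)],[[-0.25, 0.27, 0.69], np.float64(0.004)],[[-0.25, 0.28, 0.69], np.float64(0.004)],[[-0.24, 0.28, 0.69], np.float64(0.004)],
[535.6 112.2] [99.6  6.4]
[534.2 -40.2] [36.6 77.5]
[583.2 124.6] [20.  19.4]
[573.4 -28.4] [48.1 48.1]
[615.8 -58.4] [44.2 36.1]
```

The small capsule is within 1.5 mm of its recess centre and the large one within about 1.2 mm. Lowering over the middle capsule.

Call:
servo_tool([
  [[-0.5, 0.5, 0], 0.008, 6.0],
  [[-0.5, 0.5, 0], 0.008, 6.0],
  [[0, 0, 0.7], 0, 6.0],
  [[0, 0, 0.9], 0, 6.0],
  [[0, 0, 0.8], 0, 6.0],
  [[0, 0, 0.4], 0, 6.0],
  [[0, 0, 0], 0, 6.0],
  [[0, 0, 0], 0, 6.0],
])

```text
clock: 17.1
position: [0.416, -0.3534, -0.0239]
ee_rot: [0.999, -0.031, 0.008, -0.007]
ft_force: [0.2, -0.1, 0.3]
grip_width: 0.7
```

Run:
```python
from h import *
plan(414,-356,-23,-3.7,1)
p,_=eyes.camera('side')
u,v=proj('side',[[.414,-.356,.012]])[0].astype(int); print(u,v)
for k in blobs(p,(u-22,v-14,u+22,v+18),60,60,130): print(np.round(ray('side',[k.mean(0)],.012)*1000,1),len(k))
cv2.imwrite('pics/s10.png',cv2.resize(p[v-55:v+35,u-60:u+60],None,fx=5,fy=5,interpolation=cv2.INTER_CUBIC))
```

```text
pos [ 416.  -353.4  -23.9] psi -3.53 tilt 1.22 w 59.8 F [ 0.2 -0.1  0.3] t 17.1 q7 0.86 n 1
[[-0.18, 0.27, -0.1], np.float64(0.003)],
254 334
[[ 414.5 -359.2   12. ]] 200
```

View pics/s10.png

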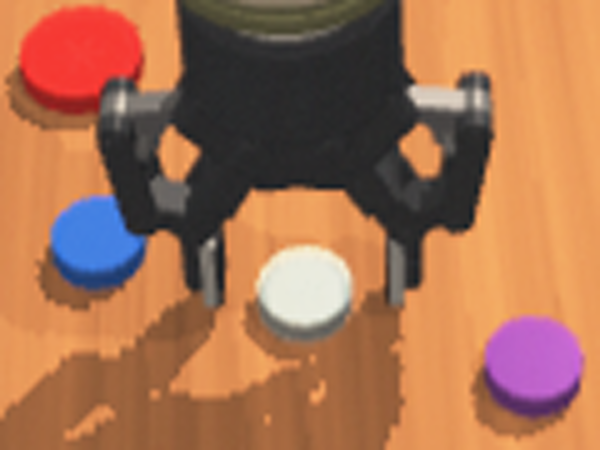

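The white middle capsule is between the jaws, with blue and purple clear. I'll nudge and close.

Call:
servo_tool([
  [[-0.2, 0.3, 0.05], 0, 6.0],
  [[0, 0, 0], 0, 5.0],
  [[0, 0, 0], 0, 3.0],
  [[0, 0, 0], 0, 2.8],
  [[0, 0, 0], 0, 2.8],
  [[0, 0, 0], 0, 2.8],
  [[0, 0, 0], 0, 2.8],
  [[0, 0, 0], 0, 2.8],
], force=40)

```text
clock: 17.82
position: [0.4143, -0.3571, -0.0233]
ee_rot: [0.999, -0.031, 0.009, -0.006]
ft_force: [0.4, 0.1, -0.9]
grip_width: 0.397
```

Call:
servo_tool([
  [[0, 0, -0.5], 0, 2.8],
  [[0, 0, -1.0], 0, 2.8],
  [[0, 0, -1.5], 0, 2.8],
  [[0, 0, -1.5], 0, 2.8],
  [[0, 0, -1.5], 0, 2.8],
  [[0, 0, 0], 0, 2.8],
  [[0, 0, 0], 0, 2.8],
])

```text
clock: 18.4
position: [0.4127, -0.3581, 0.0425]
ee_rot: [0.999, -0.031, 0.009, -0.006]
ft_force: [-0.9, -0.4, -0.2]
grip_width: 0.396
```

Run:
```python
from h import *
plan(579.5,48,42,-3.7,3.3)
```

```text
pos [ 412.7 -358.1   42.5] psi -3.56 tilt 1.25 w 33.8 F [-0.9 -0.4 -0.2] t 18.4 q7 0.81 n 14
[[1.01, -2.97, 0.06], np.float64(0.0)],[[1.01, -2.97, 0.06], np.float64(0.0)],[[1.01, -2.97, 0.06], np.float64(0.0)],[[1.01, -2.97, 0.06], np.float64(0.0)],[[1.01, -2.97, 0.06], np.float64(0.0)],[[1.01, -2.97, 0.06], np.float64(0.0)],[[1.01, -2.97, 0.06], np.float64(0.0)],[[1.0, -2.97, 0.06], np.float64(0.0)],[[1.0, -2.97, 0.06], np.float64(0.0)],[[1.0, -2.97, 0.06], np.float64(0.0)],[[1.0, -2.97, 0.06], np.float64(0.0)],[[1.0, -2.97, 0.06], np.float64(0.0)],[[1.0, -2.97, 0.06], np.float64(0.0)],[[1.0, -2.97, 0.06], np.float64(0.0)],
```

Call:
servo_tool([
  [[0.5, -1.5, 0], 0, 2.8],
  [[1.0, -2.9, 0], 0, 2.8],
  [[1.0, -2.9, 0], 0, 2.8],
  [[1.0, -2.9, 0], 0, 2.8],
  [[1.0, -2.9, 0], 0, 2.8],
  [[1.0, -2.9, 0], 0, 2.8],
  [[1.0, -2.9, 0], 0, 2.8],
  [[1.0, -2.9, 0], 0, 2.8],
  [[1.0, -2.9, 0], 0, 2.8],
  [[1.0, -2.9, 0], 0, 2.8],
  [[1.0, -2.9, 0], 0, 2.8],
  [[1.0, -2.9, 0], 0, 2.8],
])

```text
clock: 19.4
position: [0.5489, -0.0256, 0.0451]
ee_rot: [0.999, -0.038, 0.007, -0.005]
ft_force: [-0.2, -0.1, -0.4]
grip_width: 0.399
```

Call:
servo_tool([
  [[1.0, -2.9, 0], 0, 2.8],
  [[1.0, -2.0, 0], 0, 2.8],
  [[0.5, -1.0, 0], 0, 2.8],
  [[0, 0, 0], 0, 2.8],
  [[0, 0, 0], 0, 2.8],
])

```text
clock: 19.82
position: [0.5791, 0.0421, 0.0433]
ee_rot: [0.999, -0.033, 0.005, -0.005]
ft_force: [0.3, -0.6, -0.4]
grip_width: 0.401
```

Run:
```python
from h import *
plan(579.5,48,-3,-3.7,1)
```

```text
pos [579.1  42.1  43.3] psi -3.84 tilt 0.84 w 34.2 F [ 0.3 -0.6 -0.4] t 19.8 q7 -0.05 n 5
[[-0.01, -0.11, 0.93], np.float64(-0.0)],[[-0.01, -0.11, 0.93], np.float64(-0.0)],[[-0.01, -0.11, 0.93], np.float64(-0.0)],[[-0.01, -0.11, 0.93], np.float64(-0.0)],[[-0.01, -0.11, 0.93], np.float64(-0.0)],
```

Call:
servo_tool([
  [[0, -0.5, 0], 0, 2.8],
  [[0, 0, 0.8], 0, 2.8],
  [[0, 0, 1.0], 0, 2.8],
  [[0, 0, 1.0], 0, 2.8],
  [[0, 0, 0.8], 0, 2.8],
  [[0, 0, 0.4], 0, 2.8],
  [[0, 0, 0], 0, 2.8],
  [[0, 0, 0], 0, 2.8],
])

```text
clock: 20.48
position: [0.5779, 0.0404, -0.0011]
ee_rot: [0.999, -0.038, 0.005, -0.005]
ft_force: [-3.2, 1.0, 9.7]
grip_width: 0.398
```

Run:
```python
from h import *
plan(579.5,48,-3,-3.7,1)
```

```text
pos [577.9  40.4  -1.1] psi -4.39 tilt 0.75 w 34.0 F [-3.2  1.   9.7] t 20.5 q7 -0.03 n 1
[[0.1, -0.77, 0.2], np.float64(-0.012)],
```

Contact (9.7 N) with y 7.6 mm off: the rim of the capsule is on the recess edge. I'll lift, centre and lower again.

Call:
servo_tool([
  [[0, 0, -0.8], 0, 2.8],
  [[0, 0, 0], 0, 2.8],
  [[0.1, -0.5, 0], -0.01, 2.8],
  [[0.05, -0.3, 0], 0, 2.8],
  [[0, 0, 0], 0, 2.8],
  [[0, 0, 0], 0, 2.8],
])

```text
clock: 20.98
position: [0.58, 0.0483, 0.0071]
ee_rot: [0.999, -0.033, 0.004, -0.004]
ft_force: [0.9, -0.6, -0.7]
grip_width: 0.396
```

Run:
```python
from h import *
plan(579.5,48,-3,-3.7,1)
```

```text
pos [580.   48.3   7.1] psi -3.79 tilt 0.72 w 33.8 F [ 0.9 -0.6 -0.7] t 21.0 q7 -0.04 n 2
[[-0.03, 0.02, 0.51], np.float64(-0.001)],[[-0.03, 0.02, 0.51], np.float64(-0.001)],
```

Call:
servo_tool([
  [[0, 0, 0.3], 0, 2.8],
  [[0, 0, 0.3], 0, 2.8],
  [[0, 0, 0.25], 0, 2.8],
  [[0, 0, 0], 0, 2.8],
  [[0, 0, 0], 0, 2.8],
])

```text
clock: 21.4
position: [0.5804, 0.0486, -0.0023]
ee_rot: [0.999, -0.033, 0.005, -0.005]
ft_force: [-1.3, -0.1, 2.3]
grip_width: 0.4
```

Run:
```python
from h import *
plan(579.5,48,-3,-3.7,1)
u,v=proj('side',[[.5795,.048,.032]])[0].astype(int)
X,uv,p,ok=depthpts('side',(u-25,v-15),(u+25,v+15))
hs=cv2.cvtColor(p,cv2.COLOR_BGR2HSV)[uv[:,1],uv[:,0]]
m=ok&(abs(X[:,0]-579.5)<13)&(abs(X[:,1]-48)<13)&(X[:,2]>24)&(X[:,2]<50)
A=np.c_[X[m,:2]-[579.5,48],np.ones(m.sum())]; print(m.sum(),np.linalg.lstsq(A,X[m,2],rcond=None)[0])
cv2.imwrite('pics/s11.png',cv2.resize(p[v-40:v+35,u-50:u+50],None,fx=6,fy=6,interpolation=cv2.INTER_CUBIC))
```

```text
pos [580.4  48.6  -2.3] psi -3.78 tilt 0.75 w 34.2 F [-1.3 -0.1  2.3] t 21.4 q7 -0.03 n 1
[[-0.09, 0.06, 0.07], np.float64(-0.001)],
65 [-5.65829939e-02  2.05413033e-02  3.35438961e+01]
```

View pics/s11.png

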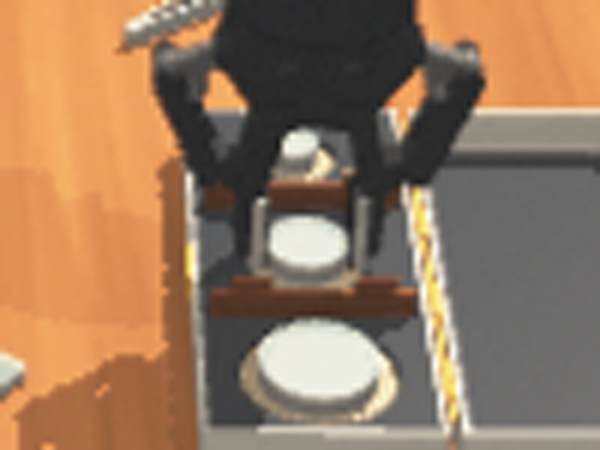

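The middle capsule sits in its recess (310,240) with its top near 33 mm. One more millimetre, then release, lift and go on to the tweezers.

Call:
servo_tool([
  [[0, 0, 0.1], 0, 2.8],
  [[0, 0, 0], 0, 2.8],
  [[0, 0, 0], 0, 3.6],
  [[0, 0, 0], 0, 4.4],
  [[0, 0, 0], 0, 5.0],
  [[0, 0, 0], 0, 5.0],
  [[0, 0, -0.7], 0, 5.0],
  [[0, 0, -1.5], 0, 5.0],
  [[0, 0, -2.0], 0, 5.0],
  [[0, 0, -2.0], 0, 5.0],
  [[0, 0, -1.5], 0, 5.0],
  [[0, 0, 0], 0, 5.0],
])

```text
clock: 22.45
position: [0.5777, 0.0466, 0.0769]
ee_rot: [0.999, -0.034, 0.003, -0.003]
ft_force: [-0.2, 0.3, -0.1]
grip_width: 0.584
```

Run:
```python
from h import *
plan(585,304.5,70,-52.4,3.0)
```

```text
pos [577.7  46.6  76.9] psi -3.85 tilt 0.51 w 49.9 F [-0.2  0.3 -0.1] t 22.4 q7 -0.08 n 9
[[-0.11, -2.86, 0.1], np.float64(0.094)],[[-0.38, -2.84, 0.1], np.float64(0.094)],[[-0.65, -2.79, 0.1], np.float64(0.094)],[[-0.91, -2.72, 0.1], np.float64(0.094)],[[-1.16, -2.62, 0.1], np.float64(0.094)],[[-1.4, -2.5, 0.1], np.float64(0.094)],[[-1.63, -2.36, 0.1], np.float64(0.094)],[[-1.84, -2.2, 0.1], np.float64(0.094)],[[-2.04, -2.01, 0.1], np.float64(0.094)],
```

Call:
servo_tool([
  [[-0.1, -2.9, 0], 0.094, 5.0],
  [[-0.4, -2.85, 0], 0.094, 5.0],
  [[-0.65, -2.8, 0], 0.094, 5.0],
  [[-0.9, -2.7, 0], 0.094, 5.0],
  [[-1.15, -2.6, 0], 0.094, 5.0],
  [[-1.4, -2.5, 0], 0.094, 5.0],
  [[-1.6, -2.4, 0], 0.094, 5.0],
  [[-1.8, -2.2, 0], 0.094, 5.0],
  [[-1.5, -1.5, 0], 0.09, 5.0],
  [[-0.5, -0.5, 0], 0, 5.0],
  [[0, 0, 0], 0, 5.0],
  [[0, 0, 0], 0, 5.0],
])

```text
clock: 23.45
position: [0.5864, 0.3106, 0.0738]
ee_rot: [0.89, -0.457, -0.001, -0.001]
ft_force: [-0.7, -0.7, 0.3]
grip_width: 0.588
```

Run:
```python
from h import *
plan(585,304.5,10,-52.4,1.5)
t,_=eyes.camera('top'); cv2.imwrite('pics/t12.png',t)
hs=cv2.cvtColor(cv2.resize(t[150:192,215:310],None,fx=4,fy=4,interpolation=cv2.INTER_CUBIC),cv2.COLOR_BGR2HSV)
m=((hs[...,1]<60)&(hs[...,2]>120)).astype(np.uint8)
for k in cv2.findContours(m,cv2.RETR_LIST,cv2.CHAIN_APPROX_NONE)[0]:
    if cv2.contourArea(k)>300:
        X=ray('top',(k.reshape(-1,2)+.5)/4-.5+[215,150],.032)[:,:2].astype(np.float32)*1000; r=cv2.minAreaRect(X); print(np.round(r[0],1),np.round(r[1],1))
# capsule tops by depth
X,uv,p,ok=depthpts('top',(215,150),(310,192))
for c,r in (((583.2,124.6),8),((579,48),14),((573.4,-28.4),20)):
    m=ok&(np.hypot(X[:,0]-c[0],X[:,1]-c[1])<r); A=np.c_[X[m,:2]-c,np.ones(m.sum())]; print(c,m.sum(),np.round(np.linalg.lstsq(A,X[m,2],rcond=None)[0],3))
```

```text
pos [586.4 310.6  73.8] psi -54.37 tilt 0.12 w 50.2 F [-0.7 -0.7  0.3] t 23.4 q7 -1.29 n 5
[[0.09, 0.1, 1.28], np.float64(-0.007)],[[0.08, 0.1, 1.28], np.float64(-0.007)],[[0.08, 0.1, 1.28], np.float64(-0.007)],[[0.08, 0.1, 1.28], np.float64(-0.007)],[[0.08, 0.1, 1.28], np.float64(-0.007)],
[529.6  22.4] [34.8  5.2]
[534.3 100.2] [76.9  5.5]
[535.6 -40.8] [39.3 81.8]
[583.  124.7] [20.6 19.5]
[578.5  48.5] [34.2 33.9]
[573.4 -28.3] [48.7 47.3]
[605.5 -47.8] [38.4 53.5]
(583.2, 124.6) 29 [ 2.0000e-02 -5.8000e-02  3.2527e+01]
(579, 48) 90 [-1.6000e-02  1.4000e-02  3.3471e+01]
(573.4, -28.4) 181 [ 1.8000e-02 -7.0000e-03  3.3054e+01]
```

All three capsules are home: top heights 32.5–33.5 mm, flat, and centres within 1.5 mm. Now down on the tweezers.

Call:
servo_tool([
  [[0.4, 0.5, 0.8], -0.03, 4.0],
  [[0, 0, 1.5], 0, 4.0],
  [[0, 0, 2.0], 0, 4.0],
  [[0, 0, 1.8], 0, 4.0],
  [[0, 0, 0.8], 0, 4.0],
  [[0, 0, 0], 0, 4.0],
  [[0, 0, 0], 0, 4.0],
])

```text
clock: 24.13
position: [0.5893, 0.2899, 0.0062]
ee_rot: [0.895, -0.447, 0.001, -0.002]
ft_force: [0.5, -0.3, -0.6]
grip_width: 0.47
```

Run:
```python
from h import *
plan(585,304.5,-26,-52.4,1)
p,_=eyes.camera('side'); u,v=proj('side',[[.585,.3045,.01]])[0].astype(int); print(u,v)
cv2.imwrite('pics/s13.png',cv2.resize(p[v-50:v+30,u-55:u+55],None,fx=6,fy=6,interpolation=cv2.INTER_CUBIC))
```

```text
pos [589.3 289.9   6.2] psi -53.05 tilt 0.22 w 40.1 F [ 0.5 -0.3 -0.6] t 24.1 q7 -1.22 n 4
[[-0.36, -0.13, 0.81], np.float64(-0.003)],[[-0.36, -0.13, 0.81], np.float64(-0.003)],[[-0.36, -0.13, 0.81], np.float64(-0.003)],[[-0.36, -0.13, 0.81], np.float64(-0.003)],
304 148
```

View pics/s13.png

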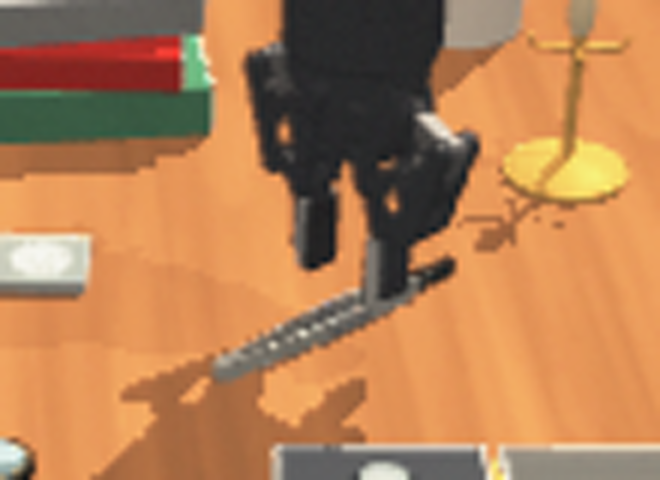

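The fingers are offset sideways by about 15 mm. I'll correct before going lower.

Call:
servo_tool([
  [[-0.5, -0.2, 0], -0.005, 4.0],
  [[-0.5, -0.2, 0], -0.005, 4.0],
  [[-0.4, -0.1, 0], 0, 4.0],
  [[0, 0, 0], 0, 4.0],
  [[0, 0, 0], 0, 4.0],
  [[0, 0, 0], 0, 4.0],
])

```text
clock: 24.68
position: [0.5864, 0.3075, 0.0109]
ee_rot: [0.898, -0.441, 0.003, -0.004]
ft_force: [-0.1, -0.7, -0.3]
grip_width: 0.471
```

Run:
```python
from h import *
plan(585,304.5,-26,-52.4,1)
```

```text
pos [586.4 307.5  10.9] psi -52.32 tilt 0.58 w 40.2 F [-0.1 -0.7 -0.3] t 24.7 q7 -1.23 n 4
[[0.04, 0.08, 0.92], np.float64(0.0)],[[0.04, 0.08, 0.92], np.float64(0.0)],[[0.04, 0.08, 0.92], np.float64(0.0)],[[0.04, 0.08, 0.92], np.float64(0.0)],
```

Call:
servo_tool([
  [[0.15, 0.25, 0.3], 0, 4.0],
  [[0, 0, 0.9], 0, 4.0],
  [[0, 0, 0.9], 0, 4.0],
  [[0, 0, 0.7], 0, 4.0],
  [[0, 0, 0], 0, 4.0],
  [[0, 0, 0], 0, 4.0],
])

```text
clock: 25.18
position: [0.585, 0.3038, -0.0211]
ee_rot: [0.897, -0.441, 0.002, -0.004]
ft_force: [-0.4, 0.4, 0.3]
grip_width: 0.471
```

Run:
```python
from h import *
plan(585,304.5,-26,-52.4,1)
```

```text
pos [585.  303.8 -21.1] psi -52.35 tilt 0.5 w 40.2 F [-0.4  0.4  0.3] t 25.2 q7 -1.22 n 1
[[-0.05, -0.04, 0.49], np.float64(0.001)],
```

Call:
servo_tool([
  [[-0.05, 0, 0.3], 0, 4.0],
  [[0, 0, 0.2], 0, 4.0],
  [[0, 0, 0], 0, 4.0],
  [[0, 0, 0], 0, 2.5],
  [[0, 0, 0], 0, 1.2],
  [[0, 0, 0], 0, 1.0],
  [[0, 0, 0], 0, 1.0],
  [[0, 0, 0], 0, 1.0],
  [[0, 0, 0], 0, 1.0],
], force=45)

```text
clock: 25.93
position: [0.5864, 0.3054, -0.024]
ee_rot: [0.897, -0.441, 0.003, -0.005]
ft_force: [0.2, -0.3, 2.4]
grip_width: 0.179
```

Call:
servo_tool([
  [[0, 0, -0.5], 0, 1.0],
  [[0, 0, -1.0], 0, 1.0],
  [[0, 0, -1.5], 0, 1.0],
  [[0, 0, -2.0], 0, 1.0],
  [[0, 0, -2.0], 0, 1.0],
  [[0, 0, -1.5], 0, 1.0],
  [[0, 0, 0], 0, 1.0],
  [[0, 0, 0], 0, 1.0],
])

```text
clock: 26.6
position: [0.5848, 0.3039, 0.0676]
ee_rot: [0.897, -0.441, 0.003, -0.005]
ft_force: [-0.4, 0.3, -0.8]
grip_width: 0.184
```

Run:
```python
from h import *
plan(579.5,48,58,-3.7,3)
X,uv,p,ok=depthpts('side',(250,95),(360,165))
cv2.imwrite('pics/s14.png',cv2.resize(p[85:175,250:360],None,fx=6,fy=6,interpolation=cv2.INTER_CUBIC))
```

```text
pos [584.8 303.9  67.6] psi -52.39 tilt 0.62 w 15.7 F [-0.4  0.3 -0.8] t 26.6 q7 -1.25 n 9
[[2.22, 1.78, 0.09], np.float64(-0.094)],[[2.04, 1.98, 0.09], np.float64(-0.094)],[[1.84, 2.17, 0.09], np.float64(-0.094)],[[1.63, 2.33, 0.09], np.float64(-0.094)],[[1.4, 2.47, 0.09], np.float64(-0.094)],[[1.16, 2.6, 0.09], np.float64(-0.094)],[[0.91, 2.69, 0.09], np.float64(-0.094)],[[0.66, 2.77, 0.09], np.float64(-0.094)],[[0.39, 2.82, 0.09], np.float64(-0.094)],
```

View pics/s14.png

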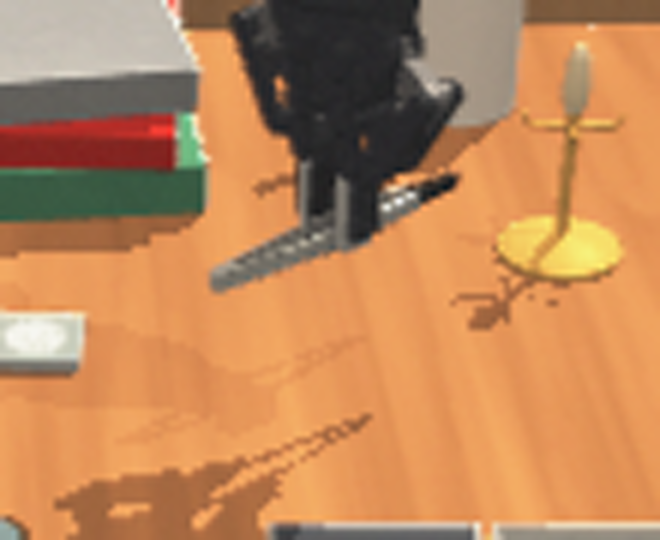

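The tweezers are held level (15.7 mm). I have used my 16 views, so from here I check by numbers. Grasp z was −24, so the underside at 36 means z ≈ +12. Now the carry.

Call:
servo_tool([
  [[1.2, 0.9, 0], -0.05, 1.0],
  [[2.1, 1.9, 0], -0.09, 1.0],
  [[1.9, 2.1, 0], -0.09, 1.0],
  [[1.7, 2.25, 0], -0.09, 1.0],
  [[1.5, 2.4, 0], -0.09, 1.0],
  [[1.25, 2.5, 0], -0.09, 1.0],
  [[1.0, 2.65, 0], -0.09, 1.0],
  [[0.75, 2.75, 0], -0.09, 1.0],
  [[0.5, 2.8, 0], -0.09, 1.0],
  [[0.3, 1.5, 0], -0.07, 1.0],
  [[0, 0, 0], 0, 1.0],
  [[0, 0, 0], 0, 1.0],
])

```text
clock: 27.65
position: [0.5718, 0.0366, 0.0553]
ee_rot: [1.0, -0.015, -0.002, -0.0]
ft_force: [-0.0, 0.7, -0.3]
grip_width: 0.183
```

Run:
```python
from h import *
plan(579.5,48,40,-3.7,1)
```

```text
pos [571.8  36.6  55.3] psi -1.68 tilt 0.28 w 15.6 F [-0.   0.7 -0.3] t 27.6 q7 -0.02 n 3
[[0.25, -0.39, 0.51], np.float64(0.012)],[[0.24, -0.39, 0.51], np.float64(0.012)],[[0.24, -0.39, 0.51], np.float64(0.012)],
```

Call:
servo_tool([
  [[0.4, -0.6, 0], 0.018, 1.0],
  [[0.4, -0.6, 0], 0.018, 1.0],
  [[0, 0, 0.5], 0, 1.0],
  [[0, 0, 0.8], 0, 1.0],
  [[0, 0, 0.4], 0, 1.0],
  [[0, 0, 0], 0, 1.0],
  [[0, 0, 0], 0, 1.0],
  [[0, 0, 0], 0, 1.0],
])

```text
clock: 28.32
position: [0.577, 0.0539, 0.0324]
ee_rot: [0.999, -0.034, -0.006, -0.0]
ft_force: [-0.8, -0.6, 0.3]
grip_width: 0.181
```

Run:
```python
from h import *
plan(579.5,48,12,-3.7,1)
t,_=eyes.camera('top'); cv2.imwrite('pics/t15.png',t); s,_=eyes.camera('side'); cv2.imwrite('pics/s15.png',s)
X,uv,p,ok=depthpts('top',(200,120),(320,210))
m=ok&(X[:,2]>44)&(X[:,2]<85)&(abs(X[:,0]-579)<40)
print(m.sum(),np.round(X[m].min(0)),np.round(X[m].max(0)))
X,uv,p,ok=depthpts('side',(280,120),(380,260))
m=ok&(X[:,2]>47)&(X[:,2]<75)&(abs(X[:,0]-579)<25)&(abs(X[:,1]-48)>17)
for y in range(-50,150,10):
    k=m&(abs(X[:,1]-y)<5)
    if k.sum()>2: print(y,k.sum(),np.round(np.median(X[k],0),1))
```

```text
pos [577.   53.9  32.4] psi -3.88 tilt 0.66 w 15.4 F [-0.8 -0.6  0.3] t 28.3 q7 -0.07 n 3
[[0.1, 0.19, 0.68], np.float64(-0.001)],[[0.1, 0.19, 0.68], np.float64(-0.001)],[[0.1, 0.19, 0.68], np.float64(-0.001)],
61 [545. -25.  45.] [579.  12.  72.]
-30 5 [570.3 -27.6  65.8]
-20 16 [571.  -22.6  67.5]
-10 7 [568.3 -13.   67.8]
0 8 [569.2  -0.8  68. ]
10 6 [568.3   8.   66.8]
20 8 [568.3  20.4  66.6]
30 4 [574.2  25.5  67.4]
70 3 [583.9  68.6  67.1]
80 6 [583.2  83.2  65.5]
100 5 [583.1  98.8  62.8]
120 5 [582.9 117.9  63. ]
```

The tweezers are level and aligned (axis within ~1.2° of the tin), with the underside near 56 mm. I'll centre and lower.

Call:
servo_tool([
  [[0.2, 0.4, 0], 0, 1.0],
  [[0, 0.1, 0.4], 0, 1.0],
  [[0, 0, 0.6], 0, 1.0],
  [[0, 0, 0.4], 0, 1.0],
  [[0, 0, 0.1], 0, 1.0],
  [[0, 0, 0], 0, 1.0],
  [[0, 0, 0], 0, 1.0],
])

```text
clock: 29.1
position: [0.5795, 0.0474, 0.0167]
ee_rot: [0.999, -0.035, -0.005, -0.0]
ft_force: [0.2, 0.4, -1.1]
grip_width: 0.178
```

Run:
```python
from h import *
plan(579.5,48,12,-3.7,1)
```

```text
pos [579.5  47.4  16.7] psi -3.96 tilt 0.56 w 15.2 F [ 0.2  0.4 -1.1] t 29.1 q7 -0.05 n 1
[[0.0, -0.06, 0.47], np.float64(-0.005)],
```

Call:
servo_tool([
  [[0, 0, 0.2], 0, 1.0],
  [[0, 0, 0.15], 0, 1.0],
  [[0, 0, 0], 0, 1.0],
  [[0, 0, 0], 0, 1.0],
])

```text
clock: 29.43
position: [0.5795, 0.0477, 0.0129]
ee_rot: [0.999, -0.034, -0.005, -0.001]
ft_force: [0.4, -0.2, -0.6]
grip_width: 0.179
```

Call:
servo_tool([
  [[0, 0, 0.1], 0, 1.0],
  [[0, 0, 0], 0, 1.0],
  [[0, 0, 0], 0, 1.0],
])

```text
clock: 29.68
position: [0.5797, 0.0477, 0.0122]
ee_rot: [0.999, -0.034, -0.005, -0.001]
ft_force: [-0.4, -0.0, 0.2]
grip_width: 0.18
```

Call:
servo_tool([
  [[0, 0, 0.05], 0, 1.0],
  [[0, 0, 0], 0, 1.8],
  [[0, 0, 0], 0, 2.4],
  [[0, 0, 0], 0, 3.2],
  [[0, 0, 0], 0, 4.0],
  [[0, 0, 0], 0, 4.0],
  [[0, 0, -0.6], 0, 4.0],
  [[0, 0, -1.5], 0, 4.0],
  [[0, 0, -2.5], 0, 4.0],
  [[0, 0, -3.0], 0, 4.0],
  [[0, 0, -2.0], 0, 4.0],
  [[0, 0, 0], 0, 4.0],
])

```text
clock: 30.68
position: [0.5793, 0.047, 0.1121]
ee_rot: [0.999, -0.035, -0.006, 0.0]
ft_force: [0.3, -0.3, -0.3]
grip_width: 0.468
```

Call:
servo_tool([
  [[-1.0, 2.0, -1.0], 0, 4.0],
  [[-1.5, 3.5, -1.0], 0, 4.0],
  [[-1.5, 3.5, 0], 0, 4.0],
  [[-1.5, 3.5, 0], 0, 4.0],
  [[-1.5, 3.5, 0], 0, 4.0],
  [[-1.5, 3.5, 0], 0, 4.0],
  [[-1.0, 2.5, 0], 0, 4.0],
  [[-0.5, 1.0, 0], 0, 4.0],
  [[0, 0, 0], 0, 4.0],
  [[0, 0, 0], 0, 4.0],
])

```text
clock: 31.52
position: [0.4601, -0.1819, 0.1353]
ee_rot: [0.999, -0.033, -0.003, -0.002]
ft_force: [0.4, -0.7, 1.2]
grip_width: 0.469
```

Run:
```python
from h import *
plan(480,-200,100,-3.7,30)
t,_=eyes.camera('top'); cv2.imwrite('pics/t16.png',t)
for n,b in (('side',((275,140),(385,260))),('top',((205,110),(315,200)))):
    X,uv,p,ok=depthpts(n,*b)
    ty=np.array([.065,.998]); tx=np.array([.998,-.065]); L=X[:,:2]-[579.5,48]; lx,ly=L@tx,L@ty
    m=ok&(X[:,2]>43)&(X[:,2]<60)&(abs(lx)<20)&(abs(ly)<100)
    A=np.c_[ly[m],np.ones(m.sum())]; print(n,m.sum(),'ly',np.round(np.percentile(ly[m],[0,2,50,98,100]),0),'x fit',np.round(np.linalg.lstsq(A,lx[m],rcond=None)[0],3),'z fit',np.round(np.linalg.lstsq(A,X[m,2],rcond=None)[0],3))
p=t
for nm,box in (('hA',(125,212,158,245)),('hB',(262,214,299,249))):
    for k in blobs(p,box): print(nm,np.round(cv2.minAreaRect(ray('top',k,.008)[:,:2].astype(np.float32)*1000)[0],1))
for nm,c,r in (('s',(583.,124.7),10),('m',(578.5,48.5),17),('l',(573.4,-28.3),24)):
    L=X[:,:2]-c; lx2=L@tx; m=ok&(np.hypot(*L.T)<r)&(abs(lx+0)>10)&(X[:,2]<45)
    if m.sum()>5: print(nm,m.sum(),'z',np.round(np.median(X[m,2]),1))
```

```text
pos [ 460.1 -181.9  135.3] psi -3.75 tilt 0.41 w 40.1 F [ 0.4 -0.7  1.2] t 31.5 q7 0.29 n 1
[[2.13, 1.69, 3.51], np.float64(-0.001)],
side 99 ly [-81. -80. -10.  76.  82.] x fit [ 0.011 -0.889] z fit [-7.000e-03  4.591e+01]
top 157 ly [-78. -75.  -4.  74.  81.] x fit [ 0.004 -1.863] z fit [3.0000e-03 4.6892e+01]
hA [440.6 365.6]
hB [425.    2.4]
m 40 z 33.4
l 134 z 33.0
```

All checks pass, so I'm handing it in:
- **Tweezers:** ly −80 to +81, lx about −1.5 mm, top at 46–47 mm, yaw under 1°.
- **Holders:** unmoved.
- **Middle and large capsules:** tops at about 33 mm.

```bash
python3 -c "
from h import *
print(order.hand_in())"
```

```text
the job is handed in; nothing more can be done
None
```

The tin is packed and handed in at about 32 s on the robot's clock. Each capsule is in its own recess, and the tweezers lie across both saddles.

**Last checks:**
- **Capsules:** measured before the tweezers went on, the centres were within about 1.5 mm of their recess centres. They were flat, with tops at about 32.5–33.5 mm (32 expected). I re-measured the middle and large tops after the tweezers (33.4 and 33.0 mm), but not the small one.
- **Tweezers:** centred to within about 2 mm, under 1° off the tin's line and level. The top is at 46–47 mm, where 46 is expected.
- **Square holders:** moved less than 0.5 mm. The gripper was clear of everything.

**What disagreed or went wrong:**
- **Height reading:** the reported TCP height was about 27 mm below the real fingertips. The first close on the small capsule therefore shut on air above it. After that I set every placing height relative to the grasp on the table.
- **Middle capsule:** on the first lowering it touched the recess edge with about 10 N, being 7.6 mm off. I lifted it, centred it and set it down again.

I used all 16 picture views, so I checked the tweezers' placing by measurement only.

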